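Load a caddy of weld bosses onto the roller lane

TASK

Take the yellow caddy by its black handle, keep it level so that none of its four loose steel bosses fall out, and set it down gently on the rollers at the upper, loading end of the lane, beneath the bars lying across the rest, before you let go there. It must roll down on its own from there; if it hangs up on the black brake rollers before it reaches the red stop, nudge it on until it rests fully home against the stop. Leave the blue caddy and everything else on the bench where it is, and finish with the arm clear.

Things in the scene. Friction and masses are not known exactly. Their poses are not given: they have to be found in the camera images.
- caddy: Yellow open sheet-steel caddy, 120 mm long (x), 90 mm wide (y), 0.3 to 0.7 kg empty. Origin: centre of its underside, z up. Walls 3 mm, rim 45 mm high; a middle wall along x. Its two ends are alike. Stands on the bench, yaw -0.9 to -0.25 rad, in either of two places; the blue caddy has the other.
- caddy_grip (a point): Point in the yellow caddy's black handle plate, 80 mm above the centre of its underside; axes as the caddy. The plate stands along x over the caddy's middle: 50 mm long (x), 10 mm thick (y), free from 45 to 100 mm above the underside. Pinch it across y, with the tool leaning along x as needed.
- blue_caddy: Blue caddy of the same shape and size holding some grey rod stubs; origin at the centre of its underside. Bystander, leave alone.
- boss0: Loose steel boss, 28 mm diameter, 14 mm high, 50 g, lying flat in the yellow caddy. Origin: centre of its underside.
- boss1: As boss0.
- boss2: As boss0.
- boss3: As boss0.
- lane: Fixed roller lane, blue side rails (112 mm apart inside, 16 mm above the rollers). Origin on the bench under its middle, z up, not sloped; x runs level along the lane from the loading end (left) to the red stop (right, farther). The plane of the roller tops is 65 mm above the origin and falls 8 degrees (0.14 rad) towards +x. 14 rollers, 18 mm thick, 23.6 mm apart, lane x -0.16 to 0.145 m.
- lane_rest (a point): Middle of the underside of the bar nearest the lane's loading end on the grey rest above the loading end, 310 mm above the bench, lane x = -0.095 m. Three bars, 16 mm thick, 240 mm long, lie across the lane at x = -0.095, -0.0625, -0.03. An upright tool does not fit beneath; one leaning back 35 to 45 degrees, fingers pointing on down the lane, does.
- lane_post (a point): Foot of the rest's left post, lane x = -0.03, y = 0.105; the right one is at y = -0.105. Posts are 20 mm square, 310 mm tall; from their tops level arms 12 mm high, under the bars, run to lane x = -0.12. Posts and arms leave 180 mm free between them.
- lane_brake (a point): Top of the first of the two black brake rollers, the last before the stop. The other rollers turn with a mild drag (the caddy runs at 0.05 to 0.2 m/s); on the brake rollers a light caddy may stop, up to 50 mm short of home. A push of a few N along the lane moves it on.
- lane_load (a point): Point on the plane of the roller tops at the loading place, lane x = -0.079, y = 0, 76 mm above the bench: where the centre of the caddy's underside belongs when it is set down. Axes as the lane (level).
- lane_home (a point): Point on the plane of the roller tops where the centre of the caddy's underside is when the caddy is fully home, its front against the red stop: lane x = 0.094, y = 0, 52 mm above the bench. Axes as the lane (level). The stop stands 34 mm above the roller tops.
- tape: Yellow tape measure, 70 x 34 x 62 mm, origin under its centre. Bystander, leave alone.
- hammer: Hammer lying on the bench beyond the caddies, handle roughly along y. Bystander, leave alone.
- brush: Wire brush lying near the robot. Bystander, leave alone.
- spray: Green spray can with red cap, 66 mm diameter, 170 mm tall, standing to the right of the lane. Bystander, leave alone.
Mind the look-alikes: they are no part of the job. There is more than one size of the caddy; the job needs the largest.

How it is judged (in metres and radians):
On the way, in this order (a step that is already met when the one before it is completed fails the run):
1. The yellow caddy, still held, has been set down on the rollers at the loading end, within 30 mm of the loading place along the lane (x of caddy in the frame of lane_load between -0.03 and 0.03 m and y of caddy in the frame of lane_load between -0.02 and 0.02 m and z of caddy in the frame of lane_load below 0.015 m and contact force between the fingers and caddy above 1 N and contact force between caddy and lane above 1 N), for 0.1 s.
2. It has been let go there: it rolls free of the gripper, more than 60 mm short of home (x of caddy in the frame of lane_home below -0.06 m and y of caddy in the frame of lane_home between -0.02 and 0.02 m and z of caddy in the frame of lane_home between -0.015 and 0.04 m and contact force between the fingers and caddy below 0.1 N), for 0.1 s.
At the end, for the whole second after the job is handed in: The yellow caddy rests on the rollers against the red stop, released and still (under 0.02 m/s): its underside centre within 7 mm of lane_home along the lane, 20 mm across and 8 mm in height, lined up with the lane (within 0.28 rad, its slope included), with all four bosses inside it (x of caddy in the frame of lane_home between -0.007 and 0.007 m and y of caddy in the frame of lane_home between -0.02 and 0.02 m and z of caddy in the frame of lane_home between -0.008 and 0.008 m and angle between the x axis of caddy and the x axis of lane, either way round below 0.28 rad and linear speed of caddy below 0.02 m/s and contact force between the fingers and caddy below 0.1 N and x of boss0 in the frame of caddy between -0.058 and 0.058 m and y of boss0 in the frame of caddy between -0.043 and 0.043 m and z of boss0 in the frame of caddy between -0.005 and 0.04 m and x of boss1 in the frame of caddy between -0.058 and 0.058 m and y of boss1 in the frame of caddy between -0.043 and 0.043 m and z of boss1 in the frame of caddy between -0.005 and 0.04 m and x of boss2 in the frame of caddy between -0.058 and 0.058 m and y of boss2 in the frame of caddy between -0.043 and 0.043 m and z of boss2 in the frame of caddy between -0.005 and 0.04 m and x of boss3 in the frame of caddy between -0.058 and 0.058 m and y of boss3 in the frame of caddy between -0.043 and 0.043 m and z of boss3 in the frame of caddy between -0.005 and 0.04 m); the robot touches nothing.
It fails at once if The yellow caddy is tipped more than 0.45 rad (26 degrees) from level (angle between caddy's own z axis and vertical above 0.45 rad).
It fails at once if A boss leaves the yellow caddy (not (distance between each of boss0, boss1, boss2, boss3 and caddy below 0.085 m)).
It fails at once if The yellow caddy is driven against the lane with more than 60 N (contact force between caddy and lane above 60 N).
It fails at once if A bystander (blue caddy, tape, hammer, brush, spray can) is moved more than 30 mm (distance of any of blue_caddy, tape, hammer, brush, spray from where it was at the start of the episode above 0.03 m).
It also fails if it takes over 54 s, if anything falls off the work surface, if the arm or the gripper's body presses on something with over 40 N, if the wrist force passes 120 N, or if a joint passes its speed limit or range.

ROBOT

A 6-joint arm with a two-finger parallel gripper is mounted at the origin on the work surface. World frame = base frame: x ahead of the robot, y to its left, z up, the work surface at z = 0. Lengths are in m, angles in degrees, forces in N, time in s.
With the tool pointing down it reaches from about 0.425 to 1.125 m from the base axis. Payload 14.9 kg.
Tool frame: the origin (TCP) lies between the finger pads; the fingertips stand 14 mm ahead of it and the grasp point (between the pads) lies 5 mm behind it; z points along the fingers, y is the line along which they close (so a half turn about z gives the same grasp; the last joint's range is limited). The gripper opens to 91 mm and grips with 3 to 60 N. Pads are 32 mm wide; open, the fingers measure 118 mm over their backs; the gripper's body (76 mm by 178 mm) begins 60 mm behind the grasp point.
Start: joints at [73.035, 21.709, 99.362, -0, 58.929, -1.908], TCP at [0.182, 0.676, 0.228] pointing down, gripper open.
Joint ranges: [-158.91, 158.91], [-42.39, 125.64], [0.06, 152.35], [-60.88, 240.88], [17.5, 164.5], [-176.32, 176.32]. Speed limits (degrees/s): [108.29, 108.29, 136.94, 180, 180, 180].

INTERFACE

Orientations are given as a 3x3 rotation matrix whose columns are the frame's x, y, z axes.
In Python, from rig import get_obs, read_camera, hand_in, spot_in, cut_out, spot_point gives the robot as it stands.
- The arm moves only by the tool play_rows, never from a script. Its argument "series" is one flat list of numbers, 7 for each row, row after row: the shift along the world's x, y, z in cm, then the turn, a rotation vector about the world's x, y, z in degrees, then the closure, from 0 (fully open) to 1 (shut). In form: [dx, dy, dz, wx, wy, wz, fingers, dx, dy, dz, wx, wy, wz, fingers, ...]. A call has 1 to 5 rows; each row is the pose to reach, as a shift and turn from the pose commanded when the call began; what a row does not reach only later rows make up. A row lasts 1/12 s, in which the tool goes at most 41.7 mm and 7.16 degrees, less where a joint would pass 70% of its speed; a pose out of reach is approached as far as the arm can. A call with a gripper value outside its range is refused whole. The fingers move at their own pace and stop on an object; "squeeze" is the grip in N (left out, the last holds). Time passes only in rows, so rows that repeat a pose let the fingers close. It gives the time, the measured TCP pose, the force, the opening and the grip force at its end, in the units of the state.
- get_obs(): the state, without advancing time (a new reading comes with each control period).
- read_camera(name): name is "scene" or "top" or "wrist"; returns a dict with "img" (384x512x3 uint8, blue, green, red), "depth" (384x512 float32, m along the optical axis (not along the pixel's ray), 0 where there is no reading), "vertical_fov" (degrees; the focal length in pixels is half the picture's height over the tangent of half this angle, whatever the lens; pixels are square), "cx", "cy" (the principal point, pixels), "world_from_camera" (4x4, takes a point from camera to world coordinates). Camera axes: x right, y down, z forward; pixel columns grow to the right and rows downward; lengths in m; the calibration is good to about 2 mm. A picture is of the moment at which its call begins.
- hand_in(): hands the job in; it is judged then, once.
Trained networks look in a picture, given as the dict that the camera call returned (one of the last four; its "shot" number tells which), for a name from the list of things; names that differ only in an ending like _2 or _b are one class to them, and where a whole thing is asked for, a point or a joint stands for the part that bears it (a point fixed in the world has none). Each returns a list of dicts, best first, with "confidence" (0 to 1); they miss things now and then, are a little off and sometimes report something else, mostly with a low value. They report only what shows in the picture. A call takes as long as a camera call. They do not tell look-alikes from the thing itself.
- spot_in(picture, name): "extent" ([left, top, width, height] in pixels, round what is visible of it).
- cut_out(picture, name): "pixels" (384x512 bool, what is visible of it) and "extent" ([left, top, width, height] in pixels, round what is visible of it).
- spot_point(picture, name): "point" ([column, row] in pixels: a listed point, or the origin of a listed thing).
The state is a dict: "t": time; "joint_positions": joint angles; "joint_velocities": joint speeds; "joint_efforts": joint torques, N m; "tool_pos": TCP position; "eef_rot": TCP orientation; "ft_force": force on the tool from outside, world axes, zero at the start; "torque": the same for the moment, N m; "gripper_width": opening from 0.0 (shut) to 1.0 (fully open); "finger_force": force on a finger pad.
Only numpy, scipy, OpenCV 4.12 (cv2) and the standard library are available. Lean on these libraries where they do the work, as an engineer would, in place of code of your own. Each camera call takes 0.05 s, during which the arm holds its last target. There are 200 camera calls.

## Working session

There is one attempt and no reset: what is moved stays moved. The work goes in short steps, Python scripts to look and compute and a tool call to move; the robot and the scene stay as the last step left them, time stands still between calls to the robot, and variables do not carry over. Pictures are saved under pics/ and viewed, at most 10 in all, crops included, and the job is handed in when it is done.

Besides the shell and the picture viewer there is one more tool, called after ">>>" as name(argument=value, ...), one argument or row to a line, values as JSON. play_rows: Moves the arm, as the interface text tells. Its arguments: {"type":"object","properties":{"series":{"type":"array","items":{"type":"number"}},"squeeze":{"type":"number"}},"required":["series"]}

```bash
ls; mkdir -p pics
cat > h.py <<'E'
import numpy as np, cv2
from rig import *
def f(p): return p["img"].shape[0]/2/np.tan(np.radians(p["vertical_fov"])/2)
def cloud(p):
    d=p["depth"]; v,u=np.indices(d.shape); F=f(p)
    c=np.stack([(u-p["cx"])/F*d,(v-p["cy"])/F*d,d],-1)
    T=np.array(p["world_from_camera"]); return c@T[:3,:3].T+T[:3,3]
def proj(p,w):
    T=np.linalg.inv(np.array(p["world_from_camera"])); c=T[:3,:3]@np.array(w)+T[:3,3]
    return np.array([c[0]/c[2]*f(p)+p["cx"],c[1]/c[2]*f(p)+p["cy"]])
E
python3 - <<'E'
from h import *
for n in ("scene","top"):
    p=read_camera(n); C=cloud(p); cv2.imwrite(f"pics/{n}0.png",p["img"])
    np.savez(f"{n}0.npz",img=p["img"],C=C)
    T=np.array(p["world_from_camera"]);print(n,T[:3,3].round(3),T[:3,2].round(2))
    for t in ("caddy","blue_caddy","lane","tape","hammer","brush","spray"):
        for r in cut_out(p,t)[:2]:
            m=r["pixels"]; q=C[m]; q=q[np.isfinite(q).all(1)]
            print(t,round(r["confidence"],2),r["extent"],np.median(q,0).round(3),np.percentile(q[:,2],98).round(3))
    for t in ("caddy_grip","lane_rest","lane_post","lane_brake","lane_load","lane_home","lane","caddy"):
        for r in spot_point(p,t)[:2]:
            c,w=map(int,np.round(r["point"])); print("pt",t,round(r["confidence"],2),c,w,C[min(w,383),min(c,511)].round(3))
print(get_obs())
E
```

```text
pics
scene [1.453 0.197 0.818] [-0.84 -0.16 -0.52]
caddy 0.81 [365.6, 213.5, 29.7, 29.2] [0.345 0.434 0.02 ] 0.065
caddy 0.72 [277.4, 241.0, 48.6, 41.4] [0.574 0.177 0.027] 0.097
blue_caddy 0.75 [332.9, 245.8, 50.2, 46.0] [0.561 0.342 0.027] 0.098
lane 0.74 [150.2, 137.2, 117.1, 142.1] [ 0.543 -0.098  0.068] 0.324
tape 0.66 [236.3, 279.5, 20.2, 21.9] [0.746 0.04  0.059] 0.062
hammer 0.58 [280.7, 298.1, 92.9, 21.2] [0.73  0.234 0.022] 0.026
hammer 0.32 [149.4, 138.1, 117.7, 139.4] [ 0.544 -0.096  0.07 ] 0.324
brush 0.79 [293.2, 216.9, 54.4, 20.7] [0.36  0.247 0.015] 0.02
spray 0.94 [118.7, 177.0, 26.2, 48.6] [ 0.455 -0.415  0.096] 0.168
pt caddy_grip 0.89 384 225 [0.351 0.44  0.047]
pt caddy_grip 0.86 356 196 [0.209 0.35  0.064]
pt lane_rest 0.58 239 154 [-0.178 -0.185 -0.002]
pt lane_post 0.83 234 262 [ 0.581 -0.028  0.002]
pt lane_brake 0.55 172 245 [ 0.588 -0.225  0.044]
pt lane_load 0.96 233 222 [ 0.473 -0.056  0.075]
pt lane_home 0.93 182 238 [ 0.553 -0.205  0.047]
pt lane 0.93 212 248 [ 0.583 -0.097  0.049]
pt lane 0.56 175 247 [ 0.59  -0.215  0.039]
pt caddy 0.94 382 235 [0.377
[... 1463 characters left out ...]
9e+01, -1.90588862e+00]), 'joint_velocities': array([ 0.03990505, -0.01625718, -0.0363077 , -0.02238653, -0.02964548,
        0.05751406]), 'joint_efforts': array([ 1.51026157e-03, -7.63631845e+01, -4.34769380e+01,  6.52400265e-02,
        3.87378421e-02,  3.16335024e-05]), 'tool_pos': array([0.18185323, 0.675992  , 0.22793034]), 'eef_rot': array([[-9.65652193e-01,  2.59838107e-01, -2.77185654e-05],
       [ 2.59838106e-01,  9.65652193e-01,  2.50211332e-05],
       [ 3.32679373e-05,  1.69593727e-05, -9.99999999e-01]]), 'ft_force': array([ 0.7195298 , -0.3986042 ,  0.14950879]), 'torque': array([ 0.02521572, -0.02999541,  0.01796448]), 'finger_force': 0.0, 'gripper_width': 1.0006644470929535}
```

Run:
```python
import cv2,numpy as np
a=cv2.imread("pics/scene0.png")[125:325,110:410];b=cv2.imread("pics/top0.png")[90:310,100:440]
cv2.imwrite("pics/a.png",cv2.resize(a,None,fx=2.6,fy=2.6,interpolation=cv2.INTER_CUBIC));cv2.imwrite("pics/b.png",cv2.resize(b,None,fx=2.3,fy=2.3,interpolation=cv2.INTER_CUBIC))
d=np.load("top0.npz");C=d["C"];hsv=cv2.cvtColor(d["img"],cv2.COLOR_BGR2HSV)
def rect(m,n):
    q=C[m][:,:2].astype(np.float32); (c,s,a)=cv2.minAreaRect(q); print(n,m.sum(),np.round(c,3),np.round(s,3),round(a,1))
X,Y,Z=C[...,0],C[...,1],C[...,2]
box=lambda x0,x1,y0,y1,z0,z1:(X>x0)&(X<x1)&(Y>y0)&(Y<y1)&(Z>z0)&(Z<z1)
rect(box(.45,.68,.08,.27,.038,.052),"yel rim")
rect(box(.45,.68,.08,.27,.085,.11),"yel handle")
rect(box(.45,.68,.27,.45,.038,.052),"blue rim")
rect(box(.4,.65,-.3,.1,.3,.345),"bars")
s=np.load("scene0.npz");C=s["C"];X,Y,Z=C[...,0],C[...,1],C[...,2]
rect(box(.45,.68,.08,.27,.07,.11),"yel handle sc")
rect(box(.4,.65,-.3,.1,.3,.345),"bars sc")
```

```text
yel rim 210 [0.562 0.177] [0.091 0.12 ] 57.1
yel handle 71 [0.562 0.177] [0.011 0.049] 59.6
blue rim 231 [0.551 0.346] [0.093 0.12 ] 46.6
bars 2290 [ 0.487 -0.065] [0.255 0.1  ] 35.3
yel handle sc 117 [0.564 0.177] [0.012 0.052] 56.9
bars sc 926 [ 0.489 -0.065] [0.252 0.101] 35.2
```

View pics/a.png

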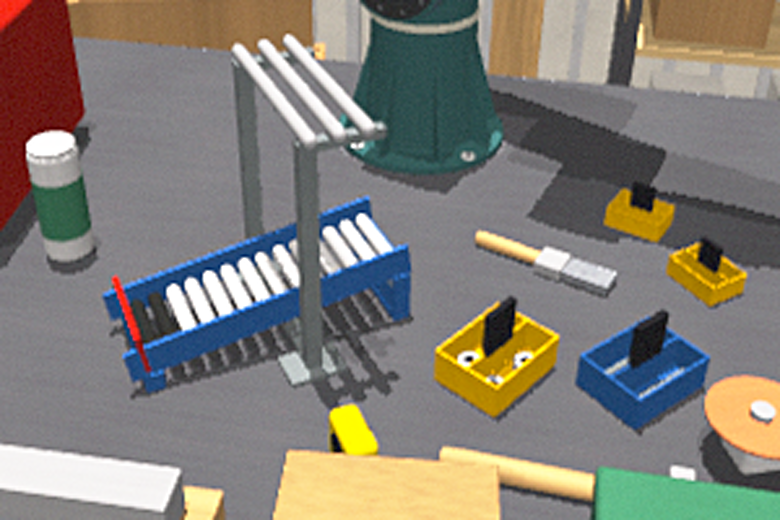

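View pics/b.png

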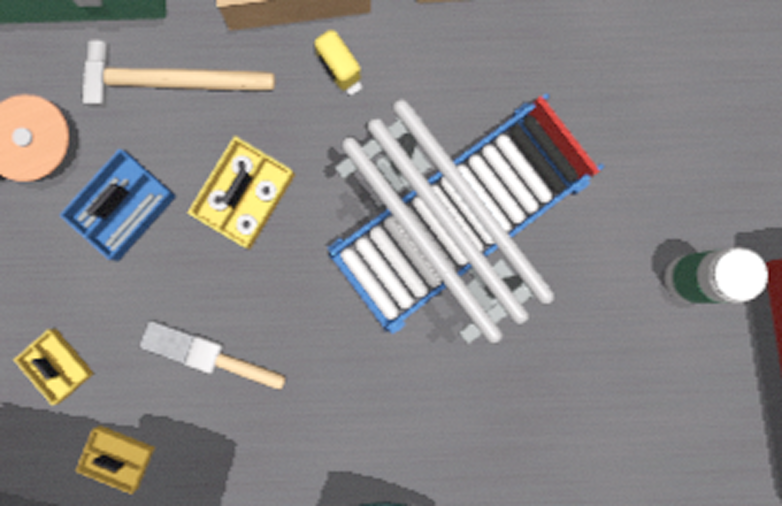

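```bash
cat >> h.py <<'E'
from scipy.spatial.transform import Rotation as Rn
def tool(yaw,lean):   # degrees; tool z leans along heading yaw; y to its left
    c,s=np.cos(np.radians(yaw)),np.sin(np.radians(yaw)); l=np.radians(lean)
    y=np.array([-s,c,0]); z=np.array([np.sin(l)*c,np.sin(l)*s,-np.cos(l)])
    return np.stack([np.cross(y,z),y,z],1)
def go(grip,yaw,lean,back=0):
    o=get_obs(); R=tool(yaw,lean); t=np.array(grip)+R[:,2]*(.005-back)
    w=Rn.from_matrix(R@o["eef_rot"].T).as_rotvec(degrees=True)
    print("shift cm",((t-o["tool_pos"])*100).round(2),"turn",w.round(2),np.linalg.norm(w).round(1),"tcp",t.round(3),"J",o["joint_positions"].round(0),"t",o["t"])
E
python3 - <<'E'
from h import *
go([.562,.177,.08],-33,46,.10)
for n in("top","scene"):
    d=np.load(n+"0.npz");C=d["C"];hsv=cv2.cvtColor(d["img"],cv2.COLOR_BGR2HSV);X,Y,Z=C[...,0],C[...,1],C[...,2]
    b=(hsv[...,0]>100)&(hsv[...,0]<125)&(hsv[...,1]>120)&(Z>.04)&(Z<.13)&(X>.38)&(X<.7)&(Y>-.3)&(Y<.07)
    r=((hsv[...,0]<8)|(hsv[...,0]>172))&(hsv[...,1]>120)&(Z>.04)&(Z<.13)&(X>.45)&(X<.75)&(Y>-.4)&(Y<.07)
    for m in(b,r):
        q=C[m]; print(n,m.sum(),cv2.minAreaRect(q[:,:2].astype(np.float32)),q.mean(0).round(3))
E
```

```text
shift cm [ 32.28 -46.18  -8.19] turn [-18.81 -42.18 -16.96] 49.2 tcp [0.505 0.214 0.146] J [73. 22. 99.  0. 59. -2.] t 1.6
top 472 ((0.5242183804512024, -0.12318621575832367), (0.13437484204769135, 0.35747334361076355), 33.822322845458984) [ 0.502 -0.078  0.077]
top 289 ((0.6182281374931335, -0.2526108920574188), (0.12179403007030487, 0.018177170306444168), 32.01685333251953) [ 0.618 -0.252  0.064]
scene 1552 ((0.5134236812591553, -0.1313038170337677), (0.16949699819087982, 0.35890910029411316), 33.8719596862793) [ 0.536 -0.103  0.066]
scene 82 ((0.621816873550415, -0.25263747572898865), (0.12713736295700073, 0.010825492441654205), 35.16672134399414) [ 0.633 -0.246  0.07 ]
```

>>> play_rows(
  series=[2.2,-3.1,0.8,-1.3,-2.8,-1.1,0,4.4,-6.2,1.6,-2.6,-5.6,-2.2,0,6.6,-9.3,2.4,-3.9,-8.4,-3.3,0,8.8,-12.4,3.2,-5.2,-11.2,-4.4,0,11,-15.5,4,-6.3,-14,-5.7,0],
)

```text
t: 2.02
tool_pos: [0.2927, 0.5196, 0.2685]
eef_rot: [[-0.902, 0.359, 0.238], [0.339, 0.933, -0.122], [-0.266, -0.029, -0.964]]
ft_force: [1.2, -0.2, 0.3]
gripper_width: 0.997
finger_force: 0.0
```

>>> play_rows(
  series=[2.2,-3.1,0,-1.3,-2.8,-1.1,0,4.4,-6.2,0,-2.6,-5.6,-2.2,0,6.6,-9.3,0,-3.9,-8.4,-3.3,0,8.8,-12.4,0,-5.2,-11.2,-4.4,0,11,-15.5,0,-6.3,-14,-5.7,0],
)

```text
t: 2.43
tool_pos: [0.4026, 0.3646, 0.2683]
eef_rot: [[-0.771, 0.457, 0.443], [0.38, 0.889, -0.256], [-0.511, -0.029, -0.859]]
ft_force: [0.2, 0.3, -0.1]
gripper_width: 1.001
finger_force: 0.0
```

>>> play_rows(
  series=[2,-3,-1.4,-1.3,-2.8,-1.1,0,4,-6,-2.8,-2.6,-5.6,-2.2,0,6,-9,-4.2,-3.9,-8.4,-3.3,0,8,-12,-5.6,-5.2,-11.2,-4.4,0,10.3,-15.2,-7,-6.3,-14.2,-5.6,0],
)

```text
t: 2.85
tool_pos: [0.4981, 0.2205, 0.2116]
eef_rot: [[-0.607, 0.562, 0.562], [0.396, 0.827, -0.399], [-0.689, -0.02, -0.724]]
ft_force: [-0.2, 0.9, -0.6]
gripper_width: 1.006
finger_force: 0.0
```

Run:
```python
from h import *
go([.562,.177,.08],-33,46,.10)
p=read_camera("wrist");C=cloud(p);cv2.imwrite("pics/w1.png",p["img"])
X,Y,Z=C[...,0],C[...,1],C[...,2]
def rect(m,n):
    if m.sum()<5: print(n,"none");return
    q=C[m]; print(n,m.sum(),cv2.minAreaRect(q[:,:2].astype(np.float32)),np.percentile(q[:,2],[2,50,98]).round(3))
hsv=cv2.cvtColor(p["img"],cv2.COLOR_BGR2HSV)
near=(X>.45)&(X<.68)&(Y>.08)&(Y<.27)
rect(near&(Z>.035)&(Z<.052)&(hsv[...,1]>90)&(hsv[...,0]>15)&(hsv[...,0]<40),"rim")
rect(near&(Z>.06)&(Z<.11)&(hsv[...,2]<70),"handle")
rect(near&(Z>.093)&(Z<.11)&(hsv[...,2]<90),"handle top")
print(spot_point(p,"caddy_grip")[:2])
```

```text
shift cm [ 0.66 -0.63 -6.56] turn [-0.41 -2.65  1.26] 3.0 tcp [0.505 0.214 0.146] J [ 39.  10. 127. -61.  50.  27.] t 2.85
rim 2312 ((0.5623365640640259, 0.17629165947437286), (0.09017232805490494, 0.12124625593423843), 57.45872116088867) [0.035 0.044 0.047]
handle 502 ((0.5607777833938599, 0.1776551604270935), (0.00790622178465128, 0.048188839107751846), 56.698272705078125) [0.062 0.097 0.101]
handle top 323 ((0.5615060925483704, 0.17727607488632202), (0.00930851325392723, 0.04948989674448967), 57.595603942871094) [0.094 0.1   0.101]
[{'point': [253.5, 147.0], 'confidence': 0.95}]
```

```bash
cat >> h.py <<'E'
import json,os
def log():
    o=get_obs(); L=json.load(open("log.json")) if os.path.exists("log.json") else []
    L.append([list(map(float,o["joint_positions"])),list(map(float,o["tool_pos"])),np.array(o["eef_rot"]).tolist()]); json.dump(L,open("log.json","w")); return L
E
python3 - <<'E'
from h import *
json.dump([[[73.0348,21.7100,99.3616,.0023,58.9275,-1.9059],[.18185,.67599,.22793],[[-.96565,.25984,0],[.25984,.96565,0],[0,0,-1]]]],open("log.json","w"));log()
go([.562,.177,.081],-32.5,41,.08)
E
```

```text
shift cm [ 1.93 -1.79 -7.75] turn [2.32 1.7  1.72] 3.4 tcp [0.521 0.203 0.138] J [ 39.   9. 126. -61.  50.  27.] t 2.95
```

View pics/w1.png

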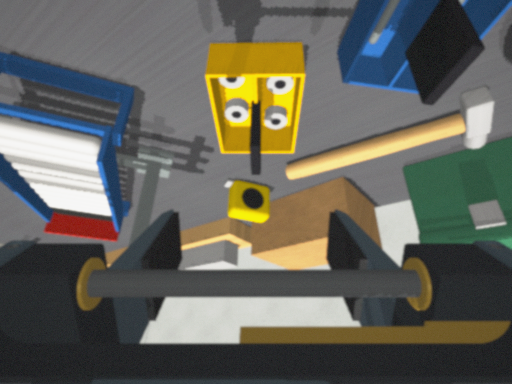

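The wrist view shows the yellow caddy centred (col 255, row 95), its four bosses inside and the handle lined up with the fingers; the blue caddy is off to the side at (410,45).

>>> play_rows(
  series=[0.6,-0.6,-2.5,0.8,0.6,0.6,0,1.2,-1.2,-5,1.6,1.2,1.2,0,1.9,-1.8,-7.7,2.3,1.7,1.7,0,1.9,-1.8,-7.7,2.3,1.7,1.7,0],
)

```text
t: 3.28
tool_pos: [0.5183, 0.2155, 0.1559]
eef_rot: [[-0.661, 0.546, 0.515], [0.418, 0.838, -0.352], [-0.623, -0.018, -0.782]]
ft_force: [-1.0, 0.1, -0.0]
gripper_width: 1.001
finger_force: 0.0
```

```bash
cat > kin.py <<'E'
from h import *
from scipy.optimize import least_squares
def fk(q,p):
    q=np.radians(q); a1,d1,L2,a3,L4,d6=p
    Rz=lambda a:Rn.from_euler("z",a).as_matrix(); Ry=lambda a:Rn.from_euler("y",a).as_matrix()
    A=Rz(q[0]); P=A@[a1,0,d1]; B=A@Ry(q[1]); P=P+B@[0,0,L2]
    B=B@Ry(q[2]); P=P+B@[a3,0,L4]; B=B@Rz(q[3]*S[0])@Ry(q[4]); P=P+B@[0,0,d6]; return P,B@Rz(q[5]*S[1])
S=[1,1]
def fit(L):
    r=lambda p:np.concatenate([fk(q,p)[0]-x for q,x,_ in L]+[.01*(np.array(p)-[.1,.4,.45,.0,.45,.3])])
    return least_squares(r,[.1,.4,.45,0,.45,.3])
E
python3 - <<'E'
from kin import *
import kin
L=log()
go([.562,.177,.081],-32.5,41,.08)
for s in ([1,1],[-1,1],[1,-1],[-1,-1]):
    kin.S[:]=s; f_=fit(L); print(s,f_.x.round(4),f_.cost)
    for q,x,R in L: print((fk(q,f_.x)[1].T@np.array(R)).round(2).tolist(),end=" ")
    print()
E
```

```text
shift cm [ 0.22 -1.21 -1.83] turn [-0.45 -2.61  0.62] 2.7 tcp [0.521 0.203 0.138] J [ 36.  15. 126. -61.  42.  26.] t 3.2833
[1, 1] [0.032  0.267  0.5477 0.042  0.5683 0.2181] 0.0002817216271087538
[[-0.0, -1.0, 0.0], [1.0, -0.0, -0.0], [0.0, 0.0, 1.0]] [[0.0, -1.0, -0.0], [1.0, -0.0, 0.0], [-0.0, -0.0, 1.0]] [[0.0, -1.0, -0.0], [1.0, 0.0, 0.0], [-0.0, -0.0, 1.0]] 
[-1, 1] [ 0.3939 -0.3656  0.5358  0.0371  0.1493 -0.2129] 0.0011706741339423754
[[-0.0, -1.0, 0.0], [1.0, -0.0, 0.0], [-0.0, 0.0, 1.0]] [[0.19, -0.18, -0.96], [-0.34, 0.91, -0.24], [0.92, 0.38, 0.11]] [[0.36, -0.03, -0.93], [-0.39, 0.9, -0.18], [0.85, 0.43, 0.31]] 
[1, -1] [0.032  0.267  0.5477 0.042  0.5683 0.2181] 0.0002817216271087538
[[0.07, -1.0, 0.0], [1.0, 0.07, -0.0], [0.0, 0.0, 1.0]] [[-0.81, -0.59, -0.0], [0.59, -0.81, -0.0], [-0.0, -0.0, 1.0]] [[-0.79, -0.61, -0.0], [0.61, -0.79, -0.0], [-0.0, -0.0, 1.0]] 
[-1, -1] [ 0.3939 -0.3656  0.5358  0.0371  0.1493 -0.2129] 0.0011706741339423754
[[0.07, -1.0, 0.0], [1.0, 0.07, 0.0], [-0.0, 0.0, 1.0]] [[0.39, -0.84, -0.38], [-0.05, 0.39, -0.92], [0.92, 0.38, 0.11]] [[0.53, -0.73, -0.43], [0.05, 0.53, -0.85], [0.85, 0.43, 0.31]]
```

```bash
sed -i 's/\.01\*(np/1e-4*(np/' kin.py
cat >> kin.py <<'E'
LO=np.array([-158.91,-42.39,.06,-60.88,17.5,-176.32]);HI=np.array([158.91,125.64,152.35,240.88,164.5,176.32])
M=Rn.from_euler("z",-90,degrees=True).as_matrix()
def ik(pos,R,p,q0):
    def r(q):
        P,B=fk(q,p); return np.r_[(P-pos)*10,Rn.from_matrix(R.T@B@M).as_rotvec()]
    q0=np.clip(q0,LO+.5,HI-.5); s=least_squares(r,q0,bounds=(LO-60,HI+60)); return s.x,s.cost
E
python3 - <<'E'
from kin import *
L=json.load(open("log.json")); f_=fit(L); p=f_.x; print(p.round(4),f_.cost,[ (np.array(x)-fk(q,p)[0]).round(4).tolist() for q,x,_ in L])
q0=np.array([35,15,115,-50,45,25.])
d=np.array([.568,-.823,0]);o=np.array([.525,-.119,0])
for nm,g,yaw in (("grip",[.562,.177,.081],-32.5),("load",o-.079*d+[0,0,.156],-55.4),("load-.1",o-.1*d+[0,0,.16],-55.4),("back.17",o-.17*d+[0,0,.21],-55.4),("back.22",o-.22*d+[0,0,.21],-55.4)):
    for l in (30,35,40,45):
        R=tool(yaw,l); q,c=ik(np.array(g)+.005*R[:,2],R,p,q0); print(nm,l,q.round(0),c<1e-8)
E
```

```text
[0.0306 0.2632 0.5504 0.0407 0.568  0.2181] 0.000278966591537636 [[-0.0223, 0.0067, -0.0006], [0.0012, -0.0005, 0.0024], [-0.0015, 0.0011, -0.0018]]
grip 30 [ 26.  24. 123. -60.  30. 201.] True
grip 35 [ 28.  25. 124. -70.  32. 212.] True
grip 40 [ 29.  26. 125. -79.  35. 222.] True
grip 45 [ 31.  27. 126. -86.  39. 229.] True
load 30 [   5.    7.  134.  -51.   34. -167.] True
load 35 [   6.    8.  135.  -61.   35. -157.] True
load 40 [   8.    9.  136.  -70.   38. -147.] True
load 45 [  10.   10.  137.  -78.   41. -139.] True
load-.1 30 [   7.    6.  135.  -50.   35. -166.] True
load-.1 35 [   9.    6.  136.  -60.   37. -156.] True
load-.1 40 [  11.    7.  137.  -68.   39. -147.] True
load-.1 45 [  13.    9.  138.  -75.   43. -139.] True
back.17 30 [  16.   -3.  137.  -42.   45. -168.] True
back.17 35 [  19.   -3.  137.  -49.   47. -160.] True
back.17 40 [  21.   -2.  138.  -56.   49. -153.] True
back.17 45 [  23.   -0.  139.  -63.   51. -146.] True
back.22 30 [  24.   -5.  138.  -41.   49. -163.] True
back.22 35 [  26.   -4.  139.  -47.   51. -156.] True
back.22 40 [  28.   -3.  139.  -53.   53. -149.] True
back.22 45 [  31.   -1.  140.  -59.   56. -143.] True
```

```bash
python3 - <<'E'
s=open("kin.py").read()
s=s.replace("a1,d1,L2,a3,L4,d6=p","a1,d1,L2,a3,L4,d6,b,c=p").replace("[a1,0,d1]","[a1,b,d1]").replace("P=P+B@[0,0,d6]","P=P+B@[0,c,d6]").replace("[.1,.4,.45,.0,.45,.3]","[.1,.4,.45,.0,.45,.3,0,0]").replace("[.1,.4,.45,0,.45,.3]","[.1,.4,.45,0,.45,.3,0,0]")
open("kin.py","w").write(s)
E
cat > t.py <<'E'
from kin import *
L=json.load(open("log.json")); f_=fit(L); p=f_.x; print(p.round(4),f_.cost,np.abs([np.array(x)-fk(q,p)[0] for q,x,_ in L]).max())
q0=np.array([35,15,115,-50,45,25.])
d=np.array([.568,-.823,0]);o=np.array([.525,-.119,0])
for nm,g,yaw in (("grip",[.562,.177,.081],-32.5),("load-.1",o-.1*d+[0,0,.16],-55.4),("back.17",o-.17*d+[0,0,.21],-55.4),("back.22",o-.22*d+[0,0,.21],-55.4)):
    for l in (22,26,30,34,40):
        R=tool(yaw,l); q,c=ik(np.array(g)+.005*R[:,2],R,p,q0); print(nm,l,q.round(0),c<1e-8)
E
python3 t.py
python3 - <<'E'
from h import *
go([.562,.177,.081],-32.5,28,.08)
o=get_obs();p=read_camera("wrist");T=np.array(p["world_from_camera"]);print("cam in tool",(np.array(o["eef_rot"]).T@(T[:3,3]-o["tool_pos"])).round(3))
E
```

```text
[0.     0.3181 0.5508 0.0414 0.6039 0.2548 0.0233 0.    ] 2.7428208165054107e-10 1.1113977041454781e-07
grip 22 [ 23.  23. 121. -40.  29. 179.] True
grip 26 [ 24.  23. 122. -49.  29. 189.] True
grip 30 [ 26.  23. 123. -59.  30. 199.] True
grip 34 [ 27.  24. 124. -67.  31. 209.] True
grip 40 [ 29.  25. 125. -78.  35. 220.] True
load-.1 22 [   2.    4.  134.  -34.   35. -185.] True
load-.1 26 [   4.    5.  134.  -42.   35. -177.] True
load-.1 30 [   6.    5.  135.  -50.   35. -168.] True
load-.1 34 [   8.    6.  136.  -58.   36. -159.] True
load-.1 40 [  11.    7.  137.  -68.   39. -148.] True
back.17 22 [  11.   -5.  135.  -30.   44. -183.] True
back.17 26 [  13.   -4.  136.  -36.   44. -176.] True
back.17 30 [  16.   -4.  137.  -42.   45. -169.] True
back.17 34 [  18.   -3.  137.  -48.   46. -162.] True
back.17 40 [  21.   -2.  138.  -56.   49. -153.] True
back.22 22 [  18.   -6.  137.  -29.   47. -176.] True
back.22 26 [  21.   -6.  137.  -35.   48. -170.] True
back.22 30 [  23.   -5.  138.  -41.   49. -164.] True
back.22 34 [  25.   -4.  138.  -46.   50. -158.] True
back.22 40 [  28.   -2.  139.  -53.   53. -149.] True
shift cm [ 1.4  -1.96 -0.87] turn [6.59 8.32 0.5 ] 10.6 tcp [0.532 0.196 0.147] J [ 36.  15. 126. -61.  42.  26.] t 3.2833
cam in tool [ 0.083  0.001 -0.157]
```

>>> play_rows(
  series=[0.5,-0.6,-0.3,2.2,2.8,0.2,0,1,-1.3,-0.6,4.2,5.4,0.3,0,1.4,-1.9,-0.9,6.1,7.7,0.5,0,1.4,-1.9,-0.9,6.1,7.7,0.5,0],
)

```text
t: 3.67
tool_pos: [0.5334, 0.1969, 0.1507]
eef_rot: [[-0.737, 0.538, 0.409], [0.472, 0.843, -0.258], [-0.483, 0.003, -0.876]]
ft_force: [0.1, -0.2, 0.2]
gripper_width: 1.001
finger_force: 0.0
```

```bash
python3 - <<'E'
from h import *
log(); go([.562,.177,.081],-32.5,29,.08); go([.562,.177,.081],-32.5,29,0)
p=read_camera("wrist");C=cloud(p);X,Y,Z=C[...,0],C[...,1],C[...,2]
hsv=cv2.cvtColor(p["img"],cv2.COLOR_BGR2HSV);near=(X>.45)&(X<.68)&(Y>.08)&(Y<.27)
for m in (near&(Z>.035)&(Z<.052)&(hsv[...,1]>90)&(hsv[...,0]>15)&(hsv[...,0]<40),near&(Z>.093)&(Z<.11)&(hsv[...,2]<90)):
    q=C[m]; print(m.sum(),cv2.minAreaRect(q[:,:2].astype(np.float32)))
E
sed -i 's/"z",-90/"z",90/' kin.py; python3 t.py|head -2
```

```text
shift cm [-0.21 -0.04 -0.41] turn [-0.19 -0.01  0.05] 0.2 tcp [0.531 0.197 0.147] J [ 29.  14. 124. -46.  36.   8.] t 3.6667
shift cm [ 3.06 -2.12 -7.41] turn [-0.19 -0.01  0.05] 0.2 tcp [0.564 0.176 0.077] J [ 29.  14. 124. -46.  36.   8.] t 3.6667
3094 ((0.5624814033508301, 0.1763085126876831), (0.09028811007738113, 0.12109346687793732), 57.31304931640625)
535 ((0.561744213104248, 0.17672179639339447), (0.008919010870158672, 0.0489211231470108), 57.755615234375)
[0.     0.3181 0.5508 0.0414 0.6039 0.2548 0.0233 0.    ] 2.7460788490258127e-10 6.134455911299685e-07
grip 22 [ 23.  23. 121. -40.  29.  -1.] True
```

>>> play_rows(
  series=[0.9,-0.7,-2.4,-0.2,0,0,0,1.8,-1.3,-4.4,-0.2,0,0,0,2.6,-1.8,-6.3,-0.2,0,0,0,3.1,-2.1,-7.4,-0.2,0,0,0,3.1,-2.1,-7.4,-0.2,0,0,0],
)

```text
t: 4.13
tool_pos: [0.5625, 0.1759, 0.0734]
eef_rot: [[-0.739, 0.537, 0.407], [0.468, 0.843, -0.265], [-0.486, -0.005, -0.874]]
ft_force: [-0.6, 0.2, 0.1]
gripper_width: 0.999
finger_force: 0.0
```

Run:
```python
from h import *
log(); go([.562,.1768,.081],-32.5,29,0)
```

```text
shift cm [ 0.16 -0.04  0.33] turn [ 0.28 -0.11  0.  ] 0.3 tcp [0.564 0.175 0.077] J [ 25.  24. 123. -57.  30.  17.] t 4.1333
```

>>> play_rows(
  series=[0.1,0,0.3,0.3,0,0,0,0.1,0,0.3,0.3,0,0,0.5,0.1,0,0.3,0.3,0,0,1,0.1,0,0.3,0.3,0,0,1,0.1,0,0.3,0.3,0,0,1],
  squeeze=40,
)

```text
t: 4.55
tool_pos: [0.5644, 0.1763, 0.0787]
eef_rot: [[-0.738, 0.537, 0.409], [0.471, 0.843, -0.258], [-0.483, 0.003, -0.875]]
ft_force: [-0.3, 0.3, 0.4]
gripper_width: 0.741
finger_force: 0.0
```

>>> play_rows(
  series=[0,0,0,0,0,0,1,0,0,0,0,0,0,1,0,0,0,0,0,0,1,0,0,0,0,0,0,1,0,0,0,0,0,0,1],
)

```text
t: 4.97
tool_pos: [0.5642, 0.1759, 0.0779]
eef_rot: [[-0.738, 0.538, 0.408], [0.472, 0.843, -0.258], [-0.483, 0.002, -0.876]]
ft_force: [-1.1, 0.2, 1.0]
gripper_width: 0.372
finger_force: 0.0
```

>>> play_rows(
  series=[0,0,0,0,0,0,1,0,0,0,0,0,0,1,0,0,0,0,0,0,1,0,0,0,0,0,0,1,0,0,0,0,0,0,1],
)

```text
t: 5.38
tool_pos: [0.5641, 0.1758, 0.0779]
eef_rot: [[-0.738, 0.538, 0.408], [0.471, 0.843, -0.259], [-0.483, 0.001, -0.876]]
ft_force: [-0.2, -0.9, 0.3]
gripper_width: 0.107
finger_force: 40.0
```

>>> play_rows(
  series=[0,0,0,0,0,0,1,0,0,0,0,0,0,1,0,0,0,0,0,0,1],
)

```text
t: 5.63
tool_pos: [0.5641, 0.1759, 0.0779]
eef_rot: [[-0.738, 0.538, 0.408], [0.472, 0.843, -0.258], [-0.483, 0.001, -0.876]]
ft_force: [-0.8, -0.4, 0.3]
gripper_width: 0.111
finger_force: 40.0
```

>>> play_rows(
  series=[0,0,0.5,0,0,0,1,0,0,1.5,0,0,0,1,0,0,3,0,0,0,1,0,0,4,0,0,0,1,0,0,5,0,0,0,1],
)

```text
t: 6.05
tool_pos: [0.564, 0.1761, 0.1285]
eef_rot: [[-0.738, 0.538, 0.408], [0.472, 0.843, -0.258], [-0.482, 0.002, -0.876]]
ft_force: [0.1, 0.7, -6.1]
gripper_width: 0.106
finger_force: 40.0
```

>>> play_rows(
  series=[0,0,1.5,0,0,0,1,0,0,3,0,0,0,1,0,0,4.5,0,0,0,1,0,0,5.5,0,0,0,1,0,0,6,0,0,0,1],
)

```text
t: 6.47
tool_pos: [0.5644, 0.1762, 0.1893]
eef_rot: [[-0.737, 0.538, 0.409], [0.472, 0.843, -0.257], [-0.483, 0.003, -0.876]]
ft_force: [0.9, 0.2, -4.8]
gripper_width: 0.105
finger_force: 40.0
```

Run:
```python
from h import *
d=np.array([.568,-.823,0]);o=np.array([.525,-.119,0])
go(o-.20*d+[0,0,.195],-55.4,29)
p=read_camera("wrist");C=cloud(p);cv2.imwrite("pics/w2.png",p["img"]);s=read_camera("scene");cv2.imwrite("pics/s2.png",cv2.resize(s["img"][120:320,110:410],None,fx=2.6,fy=2.6))
np.savez("w2.npz",C=C,img=p["img"])
hsv=cv2.cvtColor(p["img"],cv2.COLOR_BGR2HSV);X,Y,Z=C[...,0],C[...,1],C[...,2]
m=(hsv[...,1]>90)&(hsv[...,0]>15)&(hsv[...,0]<40)&(X>.45)&(X<.68)&(Y>.08)&(Y<.27)&(Z>.14)&(Z<.175)
q=C[m];print(m.sum(),cv2.minAreaRect(q[:,:2].astype(np.float32)))
A=np.c_[q[:,:2]-q[:,:2].mean(0),np.ones(len(q))];k=np.linalg.lstsq(A,q[:,2],rcond=None)[0];print(k)
print(get_obs()["ft_force"])
```

```text
shift cm [-15.17 -13.26   0.14] turn [ -0.21   0.05 -22.88] 22.9 tcp [0.413 0.044 0.191] J [ 25.  11. 122. -42.  38.  -1.] t 6.4667
7624 ((0.5627957582473755, 0.17802037298679352), (0.09043277055025101, 0.11956018954515457), 57.46065902709961)
[-0.01063344  0.00949702  0.15149053]
[ 0.01376632 -1.199658   -5.79243559]
```

View pics/s2.png

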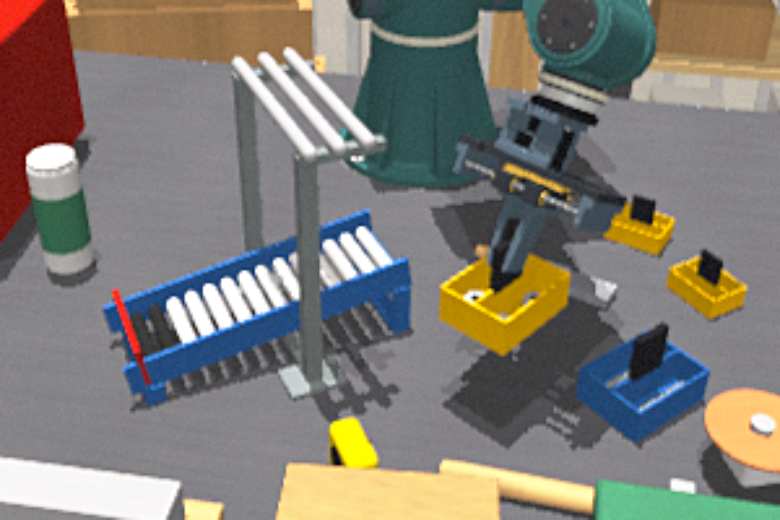

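>>> play_rows(
  series=[-0.8,-0.7,0.3,0,0,-1,1,-2.2,-2,0.6,0,0,-3.5,1,-4,-3.6,0.9,0,0,-6.5,1,-6,-5.3,1,0,0,-9.5,1,-8,-7,1,0,0,-12.5,1],
)

```text
t: 6.98
tool_pos: [0.4825, 0.1048, 0.1972]
eef_rot: [[-0.617, 0.71, 0.34], [0.622, 0.704, -0.342], [-0.482, 0.001, -0.876]]
ft_force: [0.0, 0.3, -4.5]
gripper_width: 0.109
finger_force: 40.0
```

>>> play_rows(
  series=[-2,-1.8,0,0,0,-3,1,-4,-3.5,0,0,0,-6,1,-5.7,-5,0,0,0,-8.5,1,-6.7,-6,0,0,0,-9.9,1,-7.2,-6.3,0,0,0,-10.4,1],
)

```text
t: 7.4
tool_pos: [0.4105, 0.0417, 0.1973]
eef_rot: [[-0.495, 0.825, 0.273], [0.722, 0.566, -0.398], [-0.483, 0.001, -0.876]]
ft_force: [-0.1, 0.5, -5.8]
gripper_width: 0.108
finger_force: 40.0
```

>>> play_rows(
  series=[0,0,0,0,0,0,1,0,0,0,0,0,0,1],
)

```text
t: 7.57
tool_pos: [0.4129, 0.0433, 0.1981]
eef_rot: [[-0.496, 0.823, 0.276], [0.721, 0.568, -0.396], [-0.483, 0.003, -0.876]]
ft_force: [0.5, 0.2, -4.9]
gripper_width: 0.106
finger_force: 40.0
```

Run:
```python
from h import *
d=np.array([.568,-.823,0]);o=np.array([.525,-.119,0])
go(o-.20*d+[0,0,.205],-55.4,29)
T=get_obs()
p=read_camera("wrist");cv2.imwrite("pics/w3.png",p["img"]);t=read_camera("top");s=read_camera("scene")
for n,c in(("wrist",p),("top",t),("scene",s)):
    C=cloud(c);np.savez(n+"3.npz",C=C,img=c["img"]);hsv=cv2.cvtColor(c["img"],cv2.COLOR_BGR2HSV);X,Y,Z=C[...,0],C[...,1],C[...,2]
    b=(hsv[...,0]>100)&(hsv[...,0]<125)&(hsv[...,1]>120)&(Z>.04)&(Z<.13)&(X>.38)&(X<.7)&(Y>-.3)&(Y<.07)
    if b.sum()>20: print(n,"rails",b.sum(),cv2.minAreaRect(C[b][:,:2].astype(np.float32)))
    m=(hsv[...,1]>90)&(hsv[...,0]>15)&(hsv[...,0]<40)&(X>.3)&(X<.6)&(Y>-.1)&(Y<.2)&(Z>.14)&(Z<.18)
    if m.sum()>20: print(n,"rim",m.sum(),cv2.minAreaRect(C[m][:,:2].astype(np.float32)))
cv2.imwrite("pics/t3.png",cv2.resize(np.hstack([t["img"][110:260,200:380],p["img"][::2,::2][:150]]),None,fx=1.8,fy=1.8))
```

```text
shift cm [-0.01  0.03  0.25] turn [-0.19  0.05 -0.02] 0.2 tcp [0.413 0.044 0.201] J [ 19.  -4. 138. -40.  46.  13.] t 7.5667
wrist rim 9976 ((0.4120677709579468, 0.04578923061490059), (0.0908333882689476, 0.12057916074991226), 34.351890563964844)
top rails 370 ((0.5249825119972229, -0.12370577454566956), (0.1341852992773056, 0.35251057147979736), 33.893402099609375)
top rim 143 ((0.4124332070350647, 0.04648321866989136), (0.08997534215450287, 0.1184786707162857), 34.73122787475586)
scene rails 1540 ((0.5142748951911926, -0.13065481185913086), (0.16815897822380066, 0.35831892490386963), 33.93539047241211)
scene rim 625 ((0.41374388337135315, 0.04568982124328613), (0.09872826933860779, 0.123243048787117), 34.125492095947266)
```

View pics/t3.png

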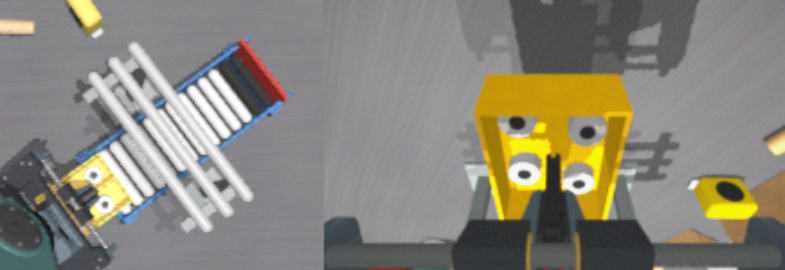

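Run:
```python
import numpy as np,cv2
o=np.array([.525,-.119]);
for n in("top0","top3","scene0","scene3"):
    D=np.load(n+".npz");C=D["C"];hsv=cv2.cvtColor(D["img"],cv2.COLOR_BGR2HSV)
    b=(hsv[...,0]>95)&(hsv[...,0]<130)&(hsv[...,1]>80)
    for yaw in(-56,):
        a=np.radians(yaw);d=np.array([np.cos(a),np.sin(a)]);e=np.array([-d[1],d[0]])
        u=(C[...,:2]-o)@d;v=(C[...,:2]-o)@e;zt=.065-u*.1405+.016
        m=b&(abs(C[...,2]-zt)<.005)&(abs(u)<.19)&(abs(v)<.09)
        for s in(1,-1):
            k=m&(v*s>0)
            if k.sum()>8:
                f=np.polyfit(u[k],v[k],1);print(n,s,k.sum(),"v0",f[1].round(4),"ang",np.degrees(f[0]).round(2),"v pct",np.percentile(v[k],[5,50,95]).round(4),"u",u[k].min().round(3),u[k].max().round(3))
```

```text
top0 1 180 v0 0.0578 ang 1.25 v pct [0.0528 0.0577 0.0625] u -0.173 0.182
top0 -1 180 v0 -0.0599 ang 1.22 v pct [-0.0648 -0.06   -0.0555] u -0.171 0.184
top3 1 185 v0 0.0578 ang 1.25 v pct [0.0528 0.0577 0.0624] u -0.173 0.18
top3 -1 182 v0 -0.0599 ang 1.23 v pct [-0.0649 -0.0599 -0.0553] u -0.171 0.183
scene0 1 198 v0 0.0596 ang 1.01 v pct [0.0547 0.0604 0.0653] u -0.171 0.183
scene0 -1 179 v0 -0.0582 ang 1.18 v pct [-0.0643 -0.0572 -0.0529] u -0.168 0.186
scene3 1 202 v0 0.0593 ang 1.05 v pct [0.0537 0.0598 0.0645] u -0.171 0.183
scene3 -1 159 v0 -0.0583 ang 0.99 v pct [-0.0636 -0.0578 -0.0532] u -0.148 0.186
```

>>> play_rows(
  series=[0.6,-1,0,0,0,0.2,1,1.4,-2.3,0,0,0,0.4,1,2.2,-3.6,0,0,0,0.6,1,2.9,-4.6,0,0,0,0.6,1,3.2,-5.1,0,0,0,0.6,1],
)

```text
t: 8.13
tool_pos: [0.4453, -0.0086, 0.198]
eef_rot: [[-0.504, 0.817, 0.28], [0.716, 0.576, -0.394], [-0.483, 0.002, -0.876]]
ft_force: [1.1, 0.1, -5.4]
gripper_width: 0.114
finger_force: 40.0
```

>>> play_rows(
  series=[0,0,-0.5,0,0,0,1,0,0,-1.2,0,0,0,1,0,0,-1.8,0,0,0,1,0,0,-2,0,0,0,1],
)

```text
t: 8.47
tool_pos: [0.4434, -0.0076, 0.1765]
eef_rot: [[-0.505, 0.817, 0.278], [0.716, 0.577, -0.394], [-0.482, 0.0, -0.876]]
ft_force: [-0.2, -0.2, -5.8]
gripper_width: 0.104
finger_force: 40.0
```

```bash
cat > lane.py <<'E'
from h import *
YAW=-54.8;a=np.radians(YAW);d=np.array([np.cos(a),np.sin(a),0]);e=np.array([-d[1],d[0],0]);o=np.array([.525,-.119,0])
def rim(c,z0,z1,us):
    C=cloud(c);hsv=cv2.cvtColor(c["img"],cv2.COLOR_BGR2HSV);u=(C-o)@d;v=(C-o)@e
    m=(hsv[...,1]>90)&(hsv[...,0]>15)&(hsv[...,0]<40)&(u>us[0])&(u<us[1])&(abs(v)<.07)&(C[...,2]>z0)&(C[...,2]<z1)
    if m.sum()<20: return print("few",m.sum())
    q=np.c_[u[m],v[m]].astype(np.float32);(cc,s,an)=cv2.minAreaRect(q);print(m.sum(),"uv",np.round(cc,4),np.round(s,3),round(an,1),"z",np.percentile(C[m][:,2],[5,95]).round(3))
def uv():
    ob=get_obs();g=ob["tool_pos"]-.005*ob["eef_rot"][:,2];print("grip u",((g-o)@d).round(4),"v",((g-o)@e).round(4),"z",g[2].round(4),"F",ob["ft_force"].round(1),"t",ob["t"],"J",ob["joint_positions"].round(0))
E
python3 - <<'E'
from lane import *
uv()
for n in("wrist","scene"):
    c=read_camera(n);cv2.imwrite(f"pics/{n}4.png",c["img"]);rim(c,.11,.16,(-.25,0))
E
```

```text
grip u -0.1404 v -0.0025 z 0.1809 F [-0.2 -0.2 -5.8] t 8.4667 J [ 10.   0. 137. -44.  39.   9.]
12032 uv [-0.1406 -0.0016] [0.12 0.09] 0.0 z [0.113 0.145]
745 uv [-0.1387  0.0006] [0.097 0.122] 90.0 z [0.113 0.142]
```

>>> play_rows(
  series=[0.6,-0.8,-0.2,0.6,0.4,0,1,1.3,-1.8,-0.5,1.3,0.9,0,1,2,-2.8,-0.8,2,1.4,0,1,2.5,-3.6,-0.9,2.4,1.7,0,1,2.5,-3.6,-0.9,2.4,1.7,0,1],
)

```text
t: 8.98
tool_pos: [0.4701, -0.0448, 0.1692]
eef_rot: [[-0.517, 0.818, 0.253], [0.736, 0.575, -0.357], [-0.437, 0.002, -0.899]]
ft_force: [-0.4, 0.1, -4.3]
gripper_width: 0.109
finger_force: 40.0
```

>>> play_rows(
  series=[0,0,-0.1,0,0,0,1,0,0,-0.2,0,0,0,1,0,0,-0.3,0,0,0,1,0,0,-0.3,0,0,0,1],
)

```text
t: 9.32
tool_pos: [0.4689, -0.0435, 0.1657]
eef_rot: [[-0.518, 0.817, 0.253], [0.735, 0.577, -0.356], [-0.437, 0.001, -0.899]]
ft_force: [0.3, 1.1, -4.8]
gripper_width: 0.108
finger_force: 40.0
```

Run:
```python
from lane import *
uv()
c=read_camera("wrist");rim(c,.09,.16,(-.25,0))
c=read_camera("scene");rim(c,.09,.16,(-.25,0));cv2.imwrite("pics/s5.png",cv2.resize(c["img"][125:285,140:320],None,fx=3.6,fy=3.6,interpolation=cv2.INTER_CUBIC))
```

```text
grip u -0.0962 v -0.0024 z 0.1702 F [ 0.3  1.1 -4.8] t 9.3167 J [  3.   3. 134. -40.  35.   0.]
17672 uv [-0.0995  0.005 ] [0.121 0.103] 0.1 z [0.092 0.136]
681 uv [-0.0979  0.0001] [0.122 0.098] 0.3 z [0.094 0.133]
```

View pics/s5.png

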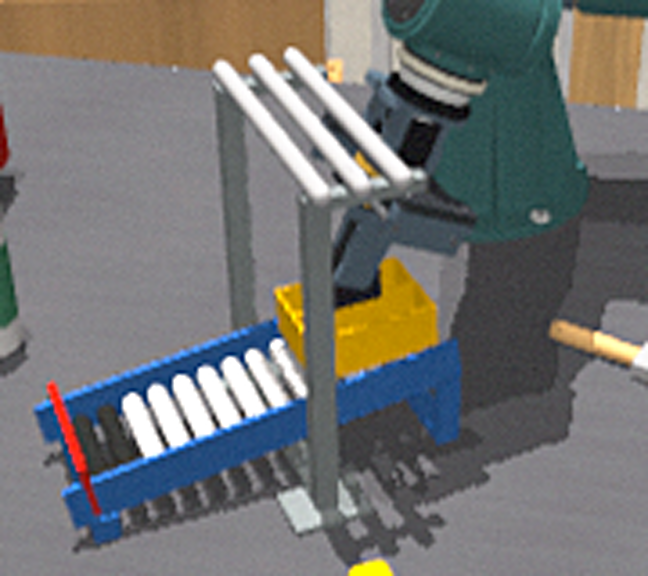

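The caddy is between the rails at (360,330) under the bars, with the gripper body clear of the near bar; now I lower it the last few millimetres.

>>> play_rows(
  series=[0,0,-0.1,0,0,0,1,0,0,-0.2,0,0,0,1,0,0,-0.3,0,0,0,1,0,0,-0.3,0,0,0,1],
)

```text
t: 9.75
tool_pos: [0.4691, -0.044, 0.1627]
eef_rot: [[-0.518, 0.817, 0.253], [0.736, 0.576, -0.356], [-0.437, 0.002, -0.899]]
ft_force: [-0.2, -0.7, -5.7]
gripper_width: 0.109
finger_force: 40.0
```

>>> play_rows(
  series=[0,0,-0.1,0,0,0,1,0,0,-0.2,0,0,0,1,0,0,-0.2,0,0,0,1],
)

```text
t: 10.0
tool_pos: [0.4697, -0.0443, 0.1615]
eef_rot: [[-0.517, 0.817, 0.254], [0.735, 0.576, -0.357], [-0.438, 0.002, -0.899]]
ft_force: [-1.6, -2.0, 5.3]
gripper_width: 0.107
finger_force: 40.0
```

>>> play_rows(
  series=[0,0,0,0,0,0,1,0,0,0,0,0,0,1,0,0,0,0,0,0,1],
)

```text
t: 10.25
tool_pos: [0.4697, -0.0443, 0.1615]
eef_rot: [[-0.517, 0.817, 0.254], [0.735, 0.576, -0.357], [-0.438, 0.002, -0.899]]
ft_force: [-1.7, -3.7, 6.0]
gripper_width: 0.106
finger_force: 40.0
```

>>> play_rows(
  series=[0,0,0,0,0,0,1,0,0,-0.1,0,0,0,1,0,0,-0.2,0,0,0,1,0,0,-0.2,0,0,0,1],
  squeeze=6,
)

```text
t: 10.58
tool_pos: [0.4692, -0.0439, 0.1587]
eef_rot: [[-0.517, 0.817, 0.253], [0.736, 0.576, -0.356], [-0.437, 0.002, -0.899]]
ft_force: [1.2, 1.0, -3.7]
gripper_width: 0.11
finger_force: 6.0
```

Run:
```python
from lane import *
uv()
c=read_camera("wrist");rim(c,.09,.16,(-.25,0))
c=read_camera("scene");rim(c,.09,.16,(-.25,0))
```

```text
grip u -0.0957 v -0.0023 z 0.1632 F [ 1.2  1.  -3.7] t 10.5833 J [  3.   4. 135. -41.  34.   1.]
15238 uv [-0.1033  0.0043] [0.125 0.102] 0.2 z [0.093 0.134]
612 uv [-0.1011  0.0005] [0.096 0.122] 89.5 z [0.093 0.129]
```

>>> play_rows(
  series=[0.1,-0.1,-0.1,0,0,0,1,0.2,-0.3,-0.2,0,0,0,1,0.3,-0.5,-0.3,0,0,0,1,0.3,-0.5,-0.3,0,0,0,1],
)

```text
t: 11.02
tool_pos: [0.4732, -0.0495, 0.1566]
eef_rot: [[-0.517, 0.817, 0.254], [0.735, 0.576, -0.357], [-0.438, 0.002, -0.899]]
ft_force: [0.6, -1.9, 4.4]
gripper_width: 0.112
finger_force: 6.0
```

>>> play_rows(
  series=[0,0,0,0,0,0,1,0,0,0,0,0,0,1],
)

```text
t: 11.18
tool_pos: [0.4731, -0.0493, 0.1566]
eef_rot: [[-0.517, 0.817, 0.254], [0.735, 0.576, -0.357], [-0.438, 0.002, -0.899]]
ft_force: [-1.2, -1.0, 5.1]
gripper_width: 0.107
finger_force: 6.0
```

>>> play_rows(
  series=[0,0,0,0,0,0,0.4,0,0,0,0,0,0,0.4,0,0,0,0,0,0,0.4,0,0,0,0,0,0,0.4,0,0,0,0,0,0,0.4],
)

```text
t: 11.6
tool_pos: [0.4722, -0.049, 0.1559]
eef_rot: [[-0.518, 0.817, 0.253], [0.736, 0.576, -0.356], [-0.437, 0.002, -0.899]]
ft_force: [-0.7, 0.4, -0.1]
gripper_width: 0.444
finger_force: 0.0
```

Run:
```python
from lane import *
uv()
c=read_camera("scene");rim(c,.06,.16,(-.25,.2));cv2.imwrite("pics/s6.png",cv2.resize(c["img"][125:285,140:320],None,fx=3.6,fy=3.6,interpolation=cv2.INTER_CUBIC))
```

```text
grip u -0.0898 v -0.0028 z 0.1604 F [-0.7  0.4 -0.1] t 11.6 J [  3.   5. 134. -42.  34.   1.]
672 uv [-0.0837 -0.0048] [0.146 0.106] 0.4 z [0.082 0.124]
```

Released and rolling. Let it roll while the tool stays put.

>>> play_rows(
  series=[0,0,0,0,0,0,0.4,0,0,0,0,0,0,0.4,0,0,0,0,0,0,0.4,0,0,0,0,0,0,0.4,0,0,0,0,0,0,0.4],
)

```text
t: 12.07
tool_pos: [0.4722, -0.049, 0.1559]
eef_rot: [[-0.517, 0.817, 0.253], [0.736, 0.576, -0.356], [-0.437, 0.002, -0.899]]
ft_force: [-0.2, 0.7, 0.2]
gripper_width: 0.604
finger_force: 0.0
```

>>> play_rows(
  series=[0,0,0,0,0,0,0.4,0,0,0,0,0,0,0.4,0,0,0,0,0,0,0.4,0,0,0,0,0,0,0.4,0,0,0,0,0,0,0.4],
)

```text
t: 12.48
tool_pos: [0.4722, -0.049, 0.1559]
eef_rot: [[-0.517, 0.817, 0.253], [0.736, 0.576, -0.356], [-0.437, 0.002, -0.899]]
ft_force: [0.1, 0.5, -0.0]
gripper_width: 0.599
finger_force: 0.0
```

>>> play_rows(
  series=[0,0,0,0,0,0,0.4,0,0,0,0,0,0,0.4,0,0,0,0,0,0,0.4,0,0,0,0,0,0,0.4,0,0,0,0,0,0,0.4],
)

```text
t: 12.9
tool_pos: [0.4722, -0.049, 0.1559]
eef_rot: [[-0.517, 0.817, 0.253], [0.736, 0.576, -0.356], [-0.437, 0.002, -0.899]]
ft_force: [0.3, 0.3, -0.4]
gripper_width: 0.597
finger_force: 0.0
```

>>> play_rows(
  series=[0,0,0,0,0,0,0.4,0,0,0,0,0,0,0.4,0,0,0,0,0,0,0.4,0,0,0,0,0,0,0.4,0,0,0,0,0,0,0.4],
)

```text
t: 13.32
tool_pos: [0.4723, -0.049, 0.1559]
eef_rot: [[-0.517, 0.817, 0.253], [0.736, 0.576, -0.356], [-0.437, 0.002, -0.899]]
ft_force: [-0.1, -0.8, -0.3]
gripper_width: 0.601
finger_force: 0.0
```

Run:
```python
from lane import *
uv()
for i in range(2):
    c=read_camera("scene");rim(c,.05,.16,(-.25,.153))
    c=read_camera("top");rim(c,.05,.16,(-.25,.153))
c=read_camera("scene");cv2.imwrite("pics/s7.png",cv2.resize(c["img"][125:285,140:320],None,fx=3.6,fy=3.6,interpolation=cv2.INTER_CUBIC))
```

```text
grip u -0.0898 v -0.0028 z 0.1604 F [-0.1 -0.8 -0.3] t 13.3167 J [  3.   5. 134. -42.  34.   1.]
930 uv [ 0.0393 -0.0053] [0.143 0.107] 0.1 z [0.066 0.107]
813 uv [0.055 0.001] [0.094 0.132] 89.8 z [0.055 0.112]
939 uv [ 0.0474 -0.0046] [0.141 0.106] 0.6 z [0.065 0.106]
798 uv [ 0.0574 -0.0009] [0.09  0.126] 89.7 z [0.054 0.108]
```

View pics/s7.png

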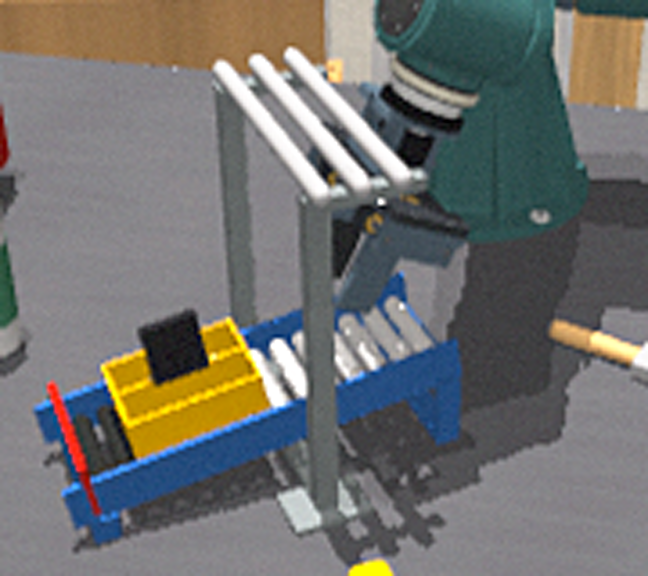

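>>> play_rows(
  series=[-0.9,1.2,0.3,0,0,0,0.4,-2,2.9,0.7,0,0,0,0.4,-3.5,5,1.2,0,0,0,0.4,-5,7.2,1.8,0,0,0,0.4,-6.3,9,2.2,0,0,0,0.4],
)

```text
t: 13.98
tool_pos: [0.4084, 0.0418, 0.1783]
eef_rot: [[-0.517, 0.818, 0.253], [0.736, 0.576, -0.356], [-0.437, 0.002, -0.899]]
ft_force: [-0.1, 0.6, -0.3]
gripper_width: 0.597
finger_force: 0.0
```

Run:
```python
from lane import *
uv()
for i in range(2):
    c=read_camera("scene");rim(c,.05,.16,(-.25,.153))
c=read_camera("top");rim(c,.05,.16,(-.25,.153))
C=cloud(c);u=(C-o)@d;v=(C-o)@e;k=(c["img"].max(-1)<70)&(u>0)&(u<.15)&(abs(v)<.02)&(C[...,2]>.125)&(C[...,2]<.17)
print("handle",k.sum(),np.percentile(u[k],[2,50,98]).round(4),np.median(v[k]).round(4),np.median(C[...,2][k]))
cv2.imwrite("pics/t8.png",cv2.resize(c["img"][110:260,200:400],None,fx=3.5,fy=3.5,interpolation=cv2.INTER_CUBIC))
```

```text
grip u -0.2008 v -0.0026 z 0.1828 F [-0.1  0.6 -0.3] t 13.9833 J [ 17.  -3. 138. -38.  42.  10.]
951 uv [ 0.0771 -0.0044] [0.138 0.107] 1.6 z [0.062 0.102]
953 uv [ 0.0788 -0.0065] [0.11  0.135] 90.0 z [0.061 0.102]
853 uv [ 0.0862 -0.001 ] [0.09  0.122] 89.9 z [0.052 0.106]
handle 36 [0.0659 0.0891 0.1156] -0.0009 0.15089705831024713
```

View pics/t8.png

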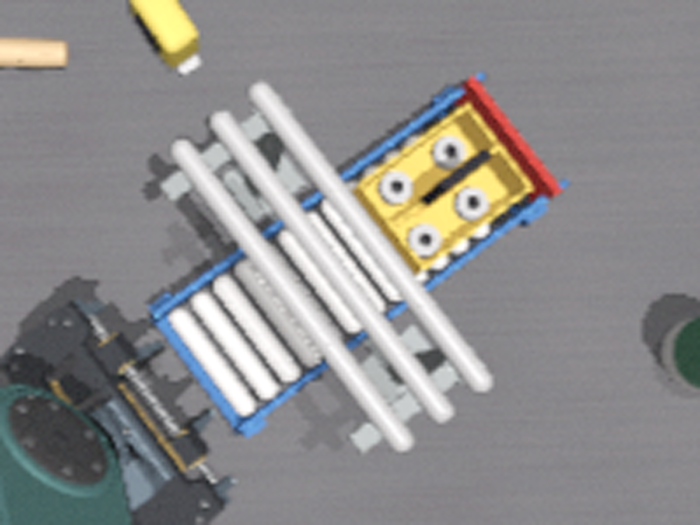

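>>> play_rows(
  series=[-0.5,0.8,1,0,0,0,0.4,-1,1.6,3,0,0,0,0.4,-1.5,2.4,6,0,0,0,0.4,-2,3,9,0,0,0,0.4,-2,3,12,0,0,0,0.4],
)

```text
t: 14.55
tool_pos: [0.3888, 0.071, 0.299]
eef_rot: [[-0.518, 0.817, 0.252], [0.736, 0.576, -0.356], [-0.437, 0.001, -0.9]]
ft_force: [-0.4, -1.1, -0.7]
gripper_width: 0.601
finger_force: 0.0
```

>>> play_rows(
  series=[0,0,2,0,0,0,0.4,0,0,4,0,0,0,0.4,0,0,7,0,0,0,0.4,0,0,10,0,0,0,0.4,0,0,13,0,0,0,0.4],
)

```text
t: 14.97
tool_pos: [0.3894, 0.0702, 0.4293]
eef_rot: [[-0.517, 0.818, 0.253], [0.736, 0.575, -0.357], [-0.437, 0.001, -0.899]]
ft_force: [1.6, -0.6, -0.1]
gripper_width: 0.601
finger_force: 0.0
```

```bash
cat > chk.py <<'E'
from lane import *
uv()
for i in range(2):
    c=read_camera("top");rim(c,.05,.16,(-.25,.153))
    C=cloud(c);u=(C-o)@d;v=(C-o)@e;k=(c["img"].max(-1)<70)&(u>0)&(u<.15)&(abs(v)<.02)&(C[...,2]>.125)&(C[...,2]<.17)
    print("handle",k.sum(),np.percentile(u[k],[2,50,98]).round(4),np.median(v[k]).round(4))
    h=cv2.cvtColor(c["img"],cv2.COLOR_BGR2HSV)
    r=((h[...,0]<8)|(h[...,0]>172))&(h[...,1]>120)&(abs(v)<.05)&(u>.1)&(u<.2)&(C[...,2]>.05);y=(h[...,1]>90)&(h[...,0]>15)&(h[...,0]<40)&(abs(v)<.04)&(u>.1)&(u<.2)&(C[...,2]>.06)
    print("red u",np.percentile(u[r],[2,50,98]).round(4),np.percentile(C[...,2][r],[5,95]).round(3),"yellow front",np.percentile(u[y],[90,98]).round(4))
s=read_camera("scene");rim(s,.05,.16,(-.25,.153))
cv2.imwrite("pics/last.png",np.hstack([cv2.resize(c["img"][120:200,280:380],(400,320),interpolation=cv2.INTER_CUBIC),cv2.resize(s["img"][200:280,140:240],(400,320),interpolation=cv2.INTER_CUBIC)]))
E
python3 chk.py
```

```text
grip u -0.2349 v -0.0017 z 0.4338 F [ 1.6 -0.6 -0.1] t 14.9667 J [ 23. -24. 125. -26.  74.  -6.]
835 uv [ 0.0916 -0.0011] [0.123 0.09 ] 0.1 z [0.052 0.106]
handle 39 [0.0751 0.0984 0.1245] -0.001
red u [0.1618 0.1658 0.1701] [0.072 0.078] yellow front [0.1609 0.1619]
855 uv [ 0.0919 -0.0009] [0.09  0.122] 89.8 z [0.052 0.106]
handle 36 [0.0754 0.0977 0.1252] -0.0009
red u [0.1614 0.1657 0.1698] [0.072 0.08 ] yellow front [0.1611 0.1623]
933 uv [ 0.0861 -0.0039] [0.134 0.107] 0.5 z [0.06  0.101]
```

View pics/last.png

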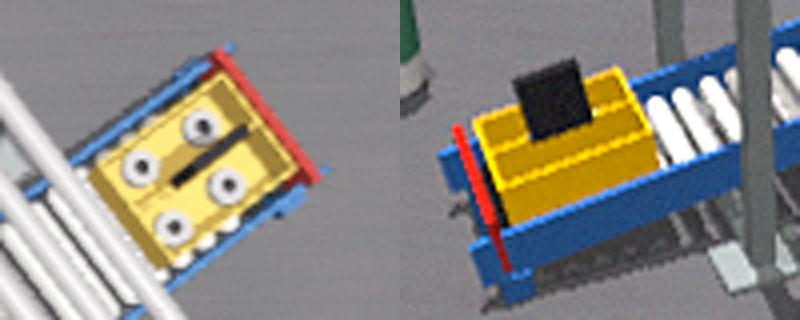

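>>> play_rows(
  series=[0,0,0,0,0,0,0.4,0,0,0,0,0,0,0.4,0,0,0,0,0,0,0.4,0,0,0,0,0,0,0.4,0,0,0,0,0,0,0.4],
)

```text
t: 15.53
tool_pos: [0.3891, 0.0709, 0.4273]
eef_rot: [[-0.518, 0.817, 0.252], [0.735, 0.576, -0.357], [-0.437, 0.001, -0.899]]
ft_force: [-0.1, -1.3, -0.8]
gripper_width: 0.6
finger_force: 0.0
```

>>> play_rows(
  series=[0,0,0,0,0,0,0.4,0,0,0,0,0,0,0.4,0,0,0,0,0,0,0.4,0,0,0,0,0,0,0.4,0,0,0,0,0,0,0.4],
)

```text
t: 15.95
tool_pos: [0.3892, 0.071, 0.428]
eef_rot: [[-0.517, 0.817, 0.253], [0.736, 0.576, -0.356], [-0.437, 0.002, -0.899]]
ft_force: [0.3, -0.7, 1.1]
gripper_width: 0.598
finger_force: 0.0
```

```bash
python3 chk.py
```

```text
grip u -0.2357 v -0.0014 z 0.4325 F [ 0.3 -0.7  1.1] t 15.95 J [ 23. -24. 126. -26.  74.  -6.]
846 uv [ 0.0919 -0.001 ] [0.09  0.122] 89.9 z [0.051 0.106]
handle 38 [0.0736 0.0955 0.1251] -0.0009
red u [0.162  0.1657 0.1699] [0.072 0.078] yellow front [0.1611 0.1621]
848 uv [ 0.0919 -0.0009] [0.09  0.122] 89.8 z [0.051 0.106]
handle 39 [0.075  0.0964 0.1244] -0.0009
red u [0.1618 0.1657 0.1696] [0.072 0.079] yellow front [0.1613 0.1622]
932 uv [ 0.0852 -0.0046] [0.136 0.106] 0.5 z [0.06  0.101]
```

>>> play_rows(
  series=[2.2,-3.1,0.5,2.1,1.5,0,0.4,4.4,-6.2,0.5,4.2,3,0,0.4,6.6,-9.3,0.5,6.4,4.5,0,0.4,8.8,-12.4,0.5,8.5,6,0,0.4,11,-15.5,0.5,10.6,7.5,0,0.4],
)

```text
t: 16.52
tool_pos: [0.4993, -0.0851, 0.4335]
eef_rot: [[-0.561, 0.817, 0.131], [0.797, 0.576, -0.18], [-0.223, 0.003, -0.975]]
ft_force: [1.3, 2.4, 1.3]
gripper_width: 0.599
finger_force: 0.0
```

>>> play_rows(
  series=[2.2,-3.1,0,2.1,1.5,0,0.4,4.4,-6.2,0,4.2,3,0,0.4,6.6,-9.3,0,6.4,4.5,0,0.4,8.8,-12.4,0,8.5,6,0,0.4,11,-15.5,0,10.6,7.5,0,0.4],
)

```text
t: 16.93
tool_pos: [0.6093, -0.2401, 0.4327]
eef_rot: [[-0.575, 0.818, -0.001], [0.818, 0.575, 0.003], [0.003, 0.001, -1.0]]
ft_force: [0.1, 0.6, 0.6]
gripper_width: 0.601
finger_force: 0.0
```

>>> play_rows(
  series=[0.5,-0.7,-2,0,0,0,0.4,1,-1.4,-5,0,0,0,0.4,1.2,-1.8,-8,0,0,0,0.4,1.2,-1.8,-11,0,0,0,0.4,1.2,-1.8,-14,0,0,0,0.4],
)

```text
t: 17.35
tool_pos: [0.6205, -0.2564, 0.2913]
eef_rot: [[-0.575, 0.818, -0.0], [0.818, 0.575, 0.001], [0.001, 0.001, -1.0]]
ft_force: [0.6, 0.0, 0.2]
gripper_width: 0.596
finger_force: 0.0
```

```bash
cat > near.py <<'E'
from lane import *
import sys
uv(); c=read_camera("wrist");cv2.imwrite("pics/%s.png"%sys.argv[1],c["img"]);C=cloud(c);u=(C-o)@d;v=(C-o)@e;Z=C[...,2]
np.savez("near.npz",C=C,img=c["img"]);h=cv2.cvtColor(c["img"],cv2.COLOR_BGR2HSV)
r=((h[...,0]<8)|(h[...,0]>172))&(h[...,1]>120)&(abs(v)<.07)&(u>.1)&(u<.2);y=(h[...,1]>90)&(h[...,0]>15)&(h[...,0]<40)&(abs(v)<.04)&(u>.0)&(u<.2)
top=r&(Z>.072)
print("red",r.sum(),np.percentile(u[top],[1,5,50,95,99]).round(4),np.percentile(Z[r],[2,98]).round(3))
f_=y&(u>.13)&(Z>.08);print("yellow front rim",f_.sum(),np.percentile(u[f_],[5,50,95,99]).round(4),np.percentile(Z[f_],[5,50,95]).round(3))
f_=y&(u<.06)&(Z>.095);print("yellow rear rim",f_.sum(),np.percentile(u[f_],[1,5,50,95]).round(4),np.percentile(Z[f_],[50,95]).round(3))
E
python3 near.py n1
```

```text
grip u 0.1673 v -0.0012 z 0.2963 F [0.6 0.  0.2] t 17.35 J [-24.  15. 101.   0.  64. -60.]
red 836 [0.1629 0.1633 0.1669 0.1711 0.1713] [0.054 0.079]
yellow front rim 5972 [0.1328 0.1433 0.1529 0.1661] [0.091 0.384 0.388]
yellow rear rim 288 [0.0382 0.0383 0.0394 0.0552] [0.106 0.108]
```

View pics/n1.png

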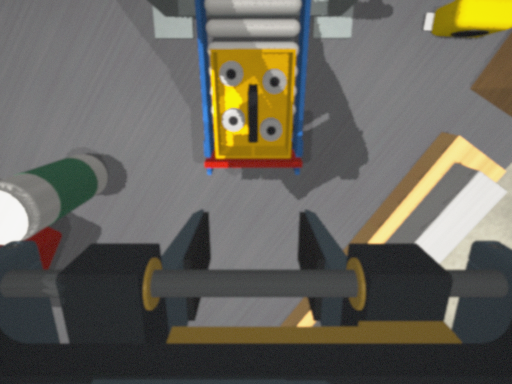

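Run:
```python
from lane import *
D=np.load("near.npz");C=D["C"];img=D["img"];u=(C-o)@d;v=(C-o)@e
h=cv2.cvtColor(img,cv2.COLOR_BGR2HSV)
for c in(222,240,275,288):
    print(c,[(r,*h[r,c][:2].tolist(),h[r,c,2],round(float(u[r,c]),4),round(float(C[r,c,2]),3)) for r in range(148,172)])
cv2.imwrite("pics/n1c.png",cv2.resize(img[140:180,195:310],None,fx=6,fy=6,interpolation=cv2.INTER_NEAREST))
```

```text
222 [(148, 23, 238, np.uint8(146), 0.1494, 0.062), (149, 22, 238, np.uint8(147), 0.1502, 0.065), (150, 23, 238, np.uint8(151), 0.1505, 0.07), (151, 22, 239, np.uint8(159), 0.1513, 0.073), (152, 22, 239, np.uint8(162), 0.1516, 0.078), (153, 22, 239, np.uint8(161), 0.1524, 0.081), (154, 22, 240, np.uint8(170), 0.1529, 0.084), (155, 23, 243, np.uint8(208), 0.1533, 0.089), (156, 25, 244, np.uint8(239), 0.1543, 0.09), (157, 24, 244, np.uint8(241), 0.1555, 0.091), (158, 20, 243, np.uint8(215), 0.1623, 0.063), (159, 14, 239, np.uint8(159), 0.1627, 0.067), (160, 4, 204, np.uint8(139), 0.1636, 0.069), (161, 1, 205, np.uint8(164), 0.1636, 0.075), (162, 3, 234, np.uint8(202), 0.1644, 0.078), (163, 2, 220, np.uint8(221), 0.1657, 0.078), (164, 1, 214, np.uint8(225), 0.1673, 0.076), (165, 3, 229, np.uint8(223), 0.1684, 0.077), (166, 2, 214, np.uint8(219), 0.1694, 0.078), (167, 1, 161, np.uint8(207), 0.1712, 0.076), (168, 179, 84, np.uint8(169), 0.1905, -0.0), (169, 176, 25, np.uint8(143), 0.1919, 0.001), (170, 150, 6, np.uint8(133), 0.1935, 0.001), (171, 90, 2, np.uint8(131), 0.1955, -0.001)]
240 
[... 2557 characters left out ...]
, np.uint8(169), 0.1543, 0.091), (157, 21, 239, np.uint8(162), 0.1555, 0.091), (158, 17, 237, np.uint8(138), 0.1621, 0.064), (159, 10, 216, np.uint8(119), 0.1625, 0.069), (160, 4, 193, np.uint8(115), 0.1633, 0.071), (161, 2, 204, np.uint8(116), 0.1637, 0.075), (162, 3, 204, np.uint8(125), 0.1645, 0.078), (163, 3, 204, np.uint8(130), 0.1659, 0.077), (164, 1, 205, np.uint8(127), 0.167, 0.078), (165, 2, 221, np.uint8(127), 0.1683, 0.078), (166, 2, 198, np.uint8(121), 0.1696, 0.077), (167, 1, 139, np.uint8(108), 0.1712, 0.076), (168, 3, 62, np.uint8(95), 0.1903, 0.001), (169, 170, 9, np.uint8(82), 0.192, 0.001), (170, 130, 9, np.uint8(84), 0.1937, -0.0), (171, 0, 3, np.uint8(84), 0.1951, 0.001)]
```

View pics/n1c.png

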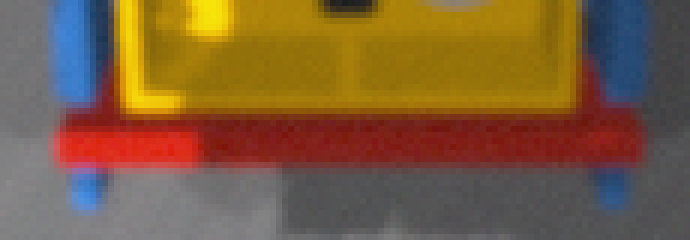

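Run:
```python
from lane import *
go(o+.102*d-.001*e+[0,0,.24],YAW,-8); go(o+.102*d-.001*e+[0,0,.138],YAW,-8)
```

```text
shift cm [-3.56  5.28 -4.98] turn [6.3  4.22 0.06] 7.6 tcp [ 0.583 -0.202  0.235] J [-24.  16. 101.   0.  64. -60.] t 17.4
shift cm [ -3.56   5.28 -15.18] turn [6.3  4.22 0.06] 7.6 tcp [ 0.583 -0.202  0.133] J [-24.  16. 101.   0.  64. -60.] t 17.4
```

>>> play_rows(
  series=[-1,1.5,0,1.6,1,0,0.4,-2.2,3.3,-1,3.2,2.1,0,0.4,-3.2,4.7,-3,5,3.4,0,0.4,-3.6,5.3,-5,6.3,4.2,0,0.4,-3.6,5.3,-5,6.3,4.2,0,0.4],
)

```text
t: 17.82
tool_pos: [0.583, -0.2016, 0.2408]
eef_rot: [[-0.571, 0.818, -0.077], [0.81, 0.576, 0.114], [0.137, 0.003, -0.991]]
ft_force: [-1.0, 0.5, -1.2]
gripper_width: 0.6
finger_force: 0.0
```

>>> play_rows(
  series=[0,0,-2,0,0,0,0.4,0,0,-4,0,0,0,0.4,0,0,-6,0,0,0,0.4,0,0,-7,0,0,0,0.4,0,0,-7,0,0,0,0.4],
)

```text
t: 18.23
tool_pos: [0.5842, -0.2031, 0.1719]
eef_rot: [[-0.57, 0.818, -0.075], [0.81, 0.575, 0.111], [0.134, 0.003, -0.991]]
ft_force: [-0.2, 0.4, -0.5]
gripper_width: 0.602
finger_force: 0.0
```

```bash
python3 near.py n2 2>&1 | head -3
python3 - <<'E'
from lane import *
go(o+.102*d-.001*e+[0,0,.138],YAW,-8)
D=np.load("near.npz");C=D["C"];u=(C-o)@d;v=(C-o)@e;k=(D["img"].max(-1)<70)&(u>.04)&(u<.15)&(abs(v)<.015)&(C[...,2]>.135)&(C[...,2]<.165)
print(k.sum(),np.percentile(u[k],[2,98]).round(4),np.percentile(v[k],[2,50,98]).round(4),np.percentile(C[...,2][k],[50,98]).round(3))
E
```

```text
grip u 0.1035 v -0.0001 z 0.1768 F [-0.2  0.4 -0.5] t 18.2333 J [-23.  21. 107.   5.  58. -61.]
Traceback (most recent call last):
  File "near.py", line 7, in <module>
shift cm [-0.22  0.09 -4.02] turn [0.17 0.38 0.08] 0.4 tcp [ 0.583 -0.202  0.133] J [-23.  21. 107.   5.  58. -61.] t 18.2833
924 [0.0776 0.126 ] [-0.0049 -0.001   0.0023] [0.153 0.156]
```

>>> play_rows(
  series=[-0.1,0,-1.2,0,0,0,0.4,-0.2,0.1,-2.4,0,0,0,0.4,-0.2,0.1,-3.3,0,0,0,0.4,-0.2,0.1,-3.7,0,0,0,0.4,-0.2,0.1,-3.7,0,0,0,0.4],
  squeeze=8,
)

```text
t: 18.7
tool_pos: [0.582, -0.2018, 0.1347]
eef_rot: [[-0.57, 0.818, -0.075], [0.81, 0.575, 0.111], [0.134, 0.003, -0.991]]
ft_force: [0.1, 0.3, -0.1]
gripper_width: 0.602
finger_force: 0.0
```

>>> play_rows(
  series=[0,0,0,0,0,0,1,0,0,0,0,0,0,1,0,0,0,0,0,0,1,0,0,0,0,0,0,1,0,0,0,0,0,0,1],
)

```text
t: 19.12
tool_pos: [0.5827, -0.2021, 0.1363]
eef_rot: [[-0.571, 0.818, -0.073], [0.81, 0.575, 0.111], [0.132, 0.004, -0.991]]
ft_force: [-0.2, -0.2, -0.4]
gripper_width: 0.27
finger_force: 0.0
```

>>> play_rows(
  series=[0,0,0,0,0,0,1,0,0,0,0,0,0,1,0,0,0,0,0,0,1,0,0,0,0,0,0,1,0,0,0,0,0,0,1],
)

```text
t: 19.53
tool_pos: [0.5826, -0.2021, 0.136]
eef_rot: [[-0.571, 0.818, -0.073], [0.81, 0.575, 0.111], [0.132, 0.004, -0.991]]
ft_force: [0.8, -1.1, 0.0]
gripper_width: 0.109
finger_force: 8.0
```

>>> play_rows(
  series=[0.1,-0.2,0,0,0,0,1,0.25,-0.35,0,0,0,0,1,0.35,-0.5,-0.1,0,0,0,1,0.45,-0.65,-0.1,0,0,0,1,0.5,-0.75,-0.1,0,0,0,1],
)

```text
t: 19.95
tool_pos: [0.5876, -0.2097, 0.1348]
eef_rot: [[-0.571, 0.818, -0.073], [0.81, 0.575, 0.111], [0.133, 0.004, -0.991]]
ft_force: [-2.9, 6.2, 2.0]
gripper_width: 0.11
finger_force: 8.0
```

>>> play_rows(
  series=[0.05,-0.1,0,0,0,0,1,0.1,-0.2,0,0,0,0,1,0.15,-0.3,0,0,0,0,1,0.2,-0.35,-0.1,0,0,0,1,0.2,-0.35,-0.1,0,0,0,1],
)

```text
t: 20.37
tool_pos: [0.5893, -0.2123, 0.134]
eef_rot: [[-0.571, 0.818, -0.074], [0.81, 0.575, 0.112], [0.134, 0.004, -0.991]]
ft_force: [-1.2, 6.4, 3.7]
gripper_width: 0.109
finger_force: 8.0
```

```bash
cat > gap.py <<'E'
from lane import *
uv()
def g(n):
    c=read_camera(n);C=cloud(c);u=(C-o)@d;v=(C-o)@e;Z=C[...,2];h=cv2.cvtColor(c["img"],cv2.COLOR_BGR2HSV)
    col=(h[...,1]>120)&(abs(v)<.04)&(u>.02)&(u<.18)
    y=col&(h[...,0]>17)&(h[...,0]<40)&(Z<.115)&(Z>.083);r=col&((h[...,0]<8)|(h[...,0]>172))&(Z>.072)&(Z<.085)
    if y.sum()>9: print(n,"rim u",np.percentile(u[y],[1,99]).round(4))
    if r.sum()>9: print(n,"red u",np.percentile(u[r],[1,99]).round(4))
g("wrist");g("top")
E
python3 gap.py
```

```text
grip u 0.114 v -0.0013 z 0.139 F [-1.2  6.4  3.7] t 20.3667 J [-24.  25. 107.   5.  55. -62.]
wrist rim u [0.0436 0.0836]
top rim u [0.0418 0.0821]
```

>>> play_rows(
  series=[0,0,0,0,0,0,1,0,0,0,0,0,0,1,0.1,-0.15,0,0,0,0,1,0.2,-0.3,0,0,0,0,1,0.25,-0.35,-0.05,0,0,0,1],
  squeeze=18,
)

```text
t: 20.88
tool_pos: [0.5913, -0.215, 0.134]
eef_rot: [[-0.57, 0.818, -0.076], [0.81, 0.575, 0.114], [0.137, 0.004, -0.991]]
ft_force: [-9.3, 13.4, 18.3]
gripper_width: 0.111
finger_force: 18.0
```

```bash
python3 gap.py
```

```text
grip u 0.1174 v -0.0012 z 0.139 F [-9.3 13.4 18.3] t 20.8833 J [-24.  25. 107.   5.  55. -62.]
wrist rim u [0.0434 0.084 ]
top rim u [0.0411 0.0823]
```

>>> play_rows(
  series=[0,0,0,0,0,0,0.5,0,0,0,0,0,0,0.5,0,0,0,0,0,0,0.5,0,0,0,0,0,0,0.5,0,0,0,0,0,0,0.5],
)

```text
t: 21.4
tool_pos: [0.5921, -0.2167, 0.1334]
eef_rot: [[-0.571, 0.818, -0.073], [0.81, 0.575, 0.111], [0.132, 0.004, -0.991]]
ft_force: [-0.6, 0.4, 0.1]
gripper_width: 0.44
finger_force: 0.0
```

>>> play_rows(
  series=[0,0,1,0,0,0,0.4,0,0,3,0,0,0,0.4,0,0,6,0,0,0,0.4,1,-1.5,9,0,0,0,0.4,2,-3,12,0,0,0,0.4],
)

```text
t: 21.82
tool_pos: [0.6119, -0.2465, 0.2557]
eef_rot: [[-0.571, 0.818, -0.073], [0.81, 0.576, 0.111], [0.133, 0.004, -0.991]]
ft_force: [0.3, -0.4, 0.4]
gripper_width: 0.603
finger_force: 0.0
```

>>> play_rows(
  series=[0.5,-0.7,2,0,0,0,0.4,1,-1.5,3,-3,-2,0,0.4,1.5,-2.2,3,-6.3,-4.2,0,0.4,1.5,-2.2,3,-6.3,-4.2,0,0.4],
)

```text
t: 22.15
tool_pos: [0.6275, -0.269, 0.2853]
eef_rot: [[-0.576, 0.818, 0.004], [0.818, 0.576, -0.002], [-0.004, 0.002, -1.0]]
ft_force: [-0.5, 0.5, -0.2]
gripper_width: 0.604
finger_force: 0.0
```

```bash
python3 gap.py; python3 near.py n3;python3 - <<'E'
from lane import *
D=np.load("near.npz");C=D["C"];img=D["img"];u=(C-o)@d
print(np.argwhere(1>0).shape)
m=cv2.cvtColor(img,cv2.COLOR_BGR2HSV)
for c in(222,240,275):
    L=[(r,int(m[r,c,0]),round(float(u[r,c]),4),round(float(C[r,c,2]),3)) for r in range(20,260) if .150<u[r,c]<.172 and m[r,c,1]>120 and C[r,c,2]<.2];print(c,L)
cv2.imwrite("pics/n3c.png",cv2.resize(img,None,fx=1.5,fy=1.5)[:400])
E
```

```text
grip u 0.1816 v -0.0027 z 0.2903 F [-0.5  0.5 -0.2] t 22.15 J [-25.  17. 100.  -0.  63. -60.]
wrist rim u [0.0467 0.1654]
wrist red u [0.1696 0.1715]
top rim u [0.0418 0.1635]
grip u 0.1803 v -0.0029 z 0.2888 F [ 0.3  0.2 -0.8] t 22.25 J [-25.  17. 100.   0.  64. -60.]
red 319 [0.1635 0.1636 0.1693 0.1707 0.1709] [0.001 0.079]
yellow front rim 6228 [0.1454 0.1565 0.1619 0.1785] [0.09  0.377 0.381]
yellow rear rim 266 [0.047  0.047  0.0481 0.0554] [0.105 0.106]
(1, 0)
222 [(139, 22, 0.1505, 0.054), (140, 22, 0.1514, 0.056), (141, 22, 0.1527, 0.056), (142, 23, 0.1538, 0.057), (143, 23, 0.1549, 0.058), (144, 23, 0.1562, 0.059), (145, 23, 0.1577, 0.057), (146, 23, 0.1585, 0.06), (147, 23, 0.1594, 0.062), (148, 23, 0.1595, 0.069), (149, 22, 0.1604, 0.072), (150, 22, 0.1609, 0.076), (151, 22, 0.161, 0.082), (152, 22, 0.1617, 0.085), (153, 22, 0.1625, 0.087), (154, 23, 0.1635, 0.088), (155, 23, 0.1647, 0.088), (156, 18, 0.168, 0.077), (157, 10, 0.1691, 0.078), (158, 2, 0.1707, 0.076)]
240 [(139, 23, 0.1513, 0.048), (140, 22, 0.1524, 0.049), (141, 23, 0.1537, 0.049), (142, 22, 0.1548, 0.051)
[... 231 characters left out ...]
9), (152, 22, 0.1619, 0.084), (153, 22, 0.1624, 0.088), (154, 22, 0.1633, 0.089), (155, 21, 0.1644, 0.09), (156, 17, 0.168, 0.077), (157, 8, 0.1692, 0.078), (158, 2, 0.1704, 0.077)]
275 [(139, 20, 0.1511, 0.05), (140, 23, 0.1526, 0.048), (141, 23, 0.1538, 0.048), (142, 22, 0.1553, 0.048), (143, 23, 0.1566, 0.047), (144, 22, 0.1573, 0.052), (145, 22, 0.1578, 0.056), (146, 22, 0.1584, 0.061), (147, 23, 0.1592, 0.064), (148, 22, 0.1594, 0.07), (149, 22, 0.1602, 0.072), (150, 22, 0.1607, 0.077), (151, 22, 0.1614, 0.08), (152, 22, 0.1619, 0.084), (153, 22, 0.1623, 0.088), (154, 22, 0.1632, 0.09), (155, 21, 0.1645, 0.089), (156, 16, 0.1682, 0.076), (157, 9, 0.1694, 0.076), (158, 2, 0.1706, 0.077)]
```

>>> play_rows(
  series=[0,0,2,0,0,0,0.4,0,0,5,0,0,0,0.4,0,0,8,0,0,0,0.4,0,0,10,0,0,0,0.4,0,0,10,0,0,0,0.4],
)

```text
t: 22.72
tool_pos: [0.6282, -0.2689, 0.3881]
eef_rot: [[-0.576, 0.818, 0.004], [0.818, 0.576, 0.0], [-0.002, 0.003, -1.0]]
ft_force: [0.4, -0.7, -0.4]
gripper_width: 0.597
finger_force: 0.0
```

>>> play_rows(
  series=[0,0,0,0,0,0,0.4,0,0,0,0,0,0,0.4,0,0,0,0,0,0,0.4,0,0,0,0,0,0,0.4],
)

```text
t: 23.05
tool_pos: [0.6266, -0.2683, 0.382]
eef_rot: [[-0.576, 0.818, -0.002], [0.818, 0.576, 0.002], [0.003, -0.0, -1.0]]
ft_force: [-0.9, -0.5, 0.2]
gripper_width: 0.599
finger_force: 0.0
```

```bash
python3 - <<'E'
from lane import *
c=read_camera("wrist");C=cloud(c)
for i in range(1):
    for r in spot_point(c,"boss0")[:6]:
        x,y=map(int,r["point"]);q=C[y,x];print(round(r["confidence"],2),((q-o)@d).round(3),((q-o)@e).round(3),q[2].round(3))
E
python3 gap.py; python3 -c "
from rig import hand_in
print(hand_in())"
```

```text
0.89 0.068 -0.029 0.075
0.66 0.133 0.023 0.066
0.54 0.118 -0.022 0.068
0.5 0.074 0.019 0.074
0.16 -0.014 0.098 0.042
grip u 0.1808 v -0.003 z 0.3875 F [0.6 0.1 0.3] t 23.15 J [-25.  12.  95.   0.  73. -60.]
wrist rim u [0.0448 0.1645]
wrist red u [0.1691 0.1711]
top rim u [0.0416 0.1631]
the job is handed in; nothing more can be done
None
```

The job is handed in at about 23 s, verdict not shown: the yellow caddy was set down, released, rolled to about 10 mm short, and nudged home against the red stop by its handle, all four bosses still inside and the arm clear; I viewed 11 pictures, one over the limit of 10.

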